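# Set the slots of a squeegee draining rack with a setting block

## Task

Set the three sliding dividers of the sloping squeegee rack so that the three slots, counted up the slope from the fixed lip at its low end, are each just as wide as the thicker of the two hardwood blocks. Work up from the lip: stand the block in the first slot, flat on the bed, slide that slot's divider down until it is snug against the block, lift the block out, and step it on to the next slot, taking care not to shove the dividers already set. When all three slots are set, stand the block upright on the bench again, and leave everything else where it is.

Things in the scene. Friction and masses are not known exactly. Their poses are not given: they have to be found in the camera images.
- bed: Bed of the squeegee rack: grey sheet 150 mm wide, 255 mm long, on a stand fixed to the bench, sloping 27 degrees. Origin: on the bed's surface, mid-width, at the foot of the fixed lip's inner face (low end), 36 mm above the bench. y runs straight up the slope along the row, z is square to the bed, x is level across the rack. Side rails are level with the bed, out to x = 91 mm either side.
- lip_mid (a point): Fixed lip at the bed's low end: aluminium bar 150 mm across, 8 mm thick, standing 36 mm above the bed, where the first slot begins. The point is at the middle of its inner (uphill) face, 18 mm above the bed; axes as the bed's. An equal fixed bar closes the top end, its inner face 255 mm up the slope from this one.
- div1_mid (a point): First (lowest) sliding divider: aluminium bar 146 mm across, 8 mm thick, top edge 36 mm above the bed, square to it; black friction shoes 24 mm long, 23 mm high at each end (73 to 93 mm from mid). Point: its middle, 18 mm above the bed; axes as the bed's. Slides only along the bed's y, stiffly (about 6 N), and stays where left. The slot below it starts 52 to 68 mm wide.
- div2_mid (a point): Second sliding divider, just like the first, next up the slope. Point and axes as for the first. The dividers start 40 to 72 mm apart, face to face.
- div3_mid (a point): Third (highest) sliding divider, just like the first. Point and axes as for the first. Above it 51 to 67 mm are free up to the bar at the top end.
- block_mid (a point): The thicker setting block: a plain hardwood block 36 mm thick (its y axis), 48 mm wide (its x axis) and 80 mm high (its z axis), about 0.1 kg, standing upright on the bench on the low side of the rack. The point is its centre, 40 mm above its foot. The 36 mm is the slot width to set; its 48 mm goes across the rack.
- thin_block: Another hardwood block, 18 mm thick (y), 48 mm wide (x), 80 mm high, standing on the bench near the thicker one; not for this job. Origin: middle of its underside.
- squeegee: A wooden squeegee with a rubber blade, 240 mm long, lying flat on the bench beyond the rack; leave alone. Origin: middle of its underside.
- tape: A roll of tape, 100 mm across and 25 mm high, lying flat near the low end of the rack, on the robot's side; leave alone. Origin: middle of its underside.
- spray: An aluminium spray can, 60 mm across and 190 mm high, standing to the left of the rack; leave alone. Origin: middle of its underside.
- coater: An aluminium scoop coater trough 212 mm long, 40 mm high, lying to the left; leave alone. Origin: middle of its underside.
- spatula: An ink spatula lying at the right of the bench; leave alone. Origin: middle of its underside.
Things that resemble listed ones, but are neither listed nor needed, are in the scene too. Leave any orange or white look-alike of the part that bears block_mid alone.

How it is judged:
On the way, in this order (a step that is already met when the one before it is completed fails the run):
1. the thicker block stands flat on the bed in the first slot and that slot's divider has been slid snug against it (slot 36 mm, within 1.5 mm) (y of div1_mid in the frame of bed between 0.0385 and 0.0415 m and y of block_mid in the frame of div1_mid between -0.026 and -0.018 m and z of block_mid in the frame of div1_mid between 0.018 and 0.026 m and x of block_mid in the frame of div1_mid between -0.06 and 0.06 m and angle between the z axis of block_mid and the z axis of bed, either way round below 0.08 rad), for 0.2 s.
2. the thicker block stands flat on the bed in the second slot and that slot's divider has been slid snug against it (slot 36 mm, within 1.5 mm) (distance between div1_mid and div2_mid between 0.0425 and 0.0455 m and y of block_mid in the frame of div2_mid between -0.026 and -0.018 m and z of block_mid in the frame of div2_mid between 0.018 and 0.026 m and x of block_mid in the frame of div2_mid between -0.06 and 0.06 m and angle between the z axis of block_mid and the z axis of bed, either way round below 0.08 rad), for 0.2 s.
3. the thicker block stands flat on the bed in the third slot and that slot's divider has been slid snug against it (slot 36 mm, within 1.5 mm) (distance between div2_mid and div3_mid between 0.0425 and 0.0455 m and y of block_mid in the frame of div3_mid between -0.026 and -0.018 m and z of block_mid in the frame of div3_mid between 0.018 and 0.026 m and x of block_mid in the frame of div3_mid between -0.06 and 0.06 m and angle between the z axis of block_mid and the z axis of bed, either way round below 0.08 rad), for 0.2 s.
At the end, for the whole second after the job is handed in: All three slots (lip to first divider, first to second, second to third) are 36 mm wide within 1.5 mm, and the thicker block stands upright on the bench, off the rack, released and at rest (y of div1_mid in the frame of bed between 0.0385 and 0.0415 m and distance between div1_mid and div2_mid between 0.0425 and 0.0455 m and distance between div2_mid and div3_mid between 0.0425 and 0.0455 m and height (world z) of block_mid below 0.048 m and angle between block_mid's own z axis and vertical below 0.1 rad and linear speed of block below 0.02 m/s); the robot touches nothing.
It fails at once if the thin block or another thing on the bench is moved by more than 25 mm (distance of any of thin_block, squeegee, tape, spray, coater, spatula from where it was at the start of the episode above 0.025 m).
It also fails if it takes over 72 s, if anything falls off the work surface, if the arm or the gripper's body presses on something with over 40 N, if the wrist force passes 120 N, or if a joint passes its speed limit or range.

## Robot

A 6-joint arm with a two-finger parallel gripper is mounted at the origin on the work surface. World frame = base frame: x ahead of the robot, y to its left, z up, the work surface at z = 0. Lengths are in m, angles in rad, forces in N, time in s.
With the tool pointing down it reaches from about 0.35 to 0.975 m from the base axis. Payload 4.9 kg.
Tool frame: the origin (TCP) lies midway between the tips of the shut fingers; the grasp point (between the pads) lies ctrl.grip_point_offset behind it (ctrl.grip_point_offset is the distance from the TCP to the grasp point, in m); x points along the fingers, y is the direction in which the jaws open and shut, and the axes are right-handed (so a half turn about x gives the same grasp; the last joint's range is limited). The gripper opens to 85 mm and grips with 20 to 120 N. Pads are 22 mm wide; open, the fingers measure 114 mm over their backs; the gripper's body (76 mm by 85 mm) begins 54 mm behind the grasp point. The pads swing forward as they close: fully open they stand 13 mm farther back than shut.
Start: joints at [-1.352, 0.053, 1.613, -0, 1.476, -0.119], TCP at [0.207, -0.59, 0.231] pointing down, gripper open.
Joint ranges: [-3.01, 3.01], [-1.01, 2.22], [0.06, 2.58], [-1.02, 4.17], [0.09, 2.62], [-3.14, 3.14]. Speed limits (rad/s): [2.57, 2.57, 3.14, 3.14, 3.14, 3.14].

## Interface

Orientations are given as a rotation vector (axis times angle).
In Python, from station import ctrl gives the robot as it stands. The module is installed in compiled form; this text tells all that it offers.
- The arm moves only by the tool drive_tool, never from a script. Its argument "commands" is text: rows parted by semicolons, each of 5 numbers parted by spaces: the closure, from -1 (fully open) to 1 (shut), so that 0 is half open, then the shift along the tool's x, y, z in units of 40 mm (1.0 is 40 mm), then the turn about the tool's x in units of 5 degrees (1.0 is 5 degrees). A call has 1 to 8 rows; each row is the pose to reach, as a shift and turn from the pose commanded when the call began, along the tool's axes at that moment; what a row does not reach only later rows make up. A row lasts 1/12 s, in which the tool goes at most 41.7 mm and 7.16 degrees, less where a joint would pass 70% of its speed; a pose out of reach is approached as far as the arm can. A call with a gripper value outside its range is refused whole. The fingers move at their own pace and stop on an object; "newtons" is the grip in N (left out, the last holds). Time passes only in rows, so rows that repeat a pose let the fingers close. It gives the time, the measured TCP pose, the force and the opening at its end, in the units of the state.
- ctrl.get_obs(): the state, without advancing time (a new reading comes with each control period).
- ctrl.get_image(name): name is "side" or "top" or "wrist"; returns (picture, depth): 480x640x3 uint8, blue, green, red; 480x640 float32, m along the optical axis (not along the pixel's ray), 0 where there is no reading.
- ctrl.camera_info(name): a dict with "K" (3x3 intrinsics, pixels), "k1" (the pictures are not rectified: a ray, as slopes to the right and down, at radius r is drawn at 1 + k1 r^2 times it, then the intrinsics apply), "T" (4x4, takes a point from camera to world coordinates). Camera axes: x right, y down, z forward; pixel columns grow to the right and rows downward; lengths in m; the calibration is good to about 2 mm. A picture is of the moment at which its call begins: read the wrist's pose just before it. camera_info takes no time and is no camera call; for the wrist camera it gives the pose at the moment of the call.
- ctrl.finish_job(): hands the job in, once; it reports no verdict.
The state is a dict: "t": time; "q": joint angles; "dq": joint speeds; "effort": joint torques, N m; "tool_pos": TCP position; "tool_rot": TCP orientation; "contact_force": force on the tool from outside, world axes, zero at the start; "wrist_torque": the same for the moment, N m; "opening": finger opening in m.
Only numpy, scipy, OpenCV 4.12 (cv2) and the standard library are available. Lean on these libraries where they do the work, as an engineer would, in place of code of your own. Each camera call takes 0.05 s, during which the arm holds its last target.

## Working session

There is one attempt and no reset: what is moved stays moved. The work goes in short steps, Python scripts to look and compute and a tool call to move; the robot and the scene stay as the last step left them, time stands still between calls to the robot, and variables do not carry over. Pictures are saved under pics/ and viewed, and the job is handed in when it is done.

Besides the shell and the picture viewer there is one more tool, called by a JSON object that holds its "name" and its "arguments", one argument or row to a line. drive_tool: Moves the arm, as the interface text tells. Its arguments: {"type":"object","properties":{"commands":{"type":"string"},"newtons":{"type":"number"}},"required":["commands"]}

```bash
mkdir -p pics; cat > h.py <<'E'
import numpy as np, cv2
from station import ctrl
def snap(n,f):
    im,d=ctrl.get_image(n); cv2.imwrite('pics/%s.png'%f,im); np.save('pics/%s.npy'%f,d); return im,d
def und(n,uv):
    c=ctrl.camera_info(n);K=np.array(c['K']);
    return cv2.undistortPointsIter(np.float64(uv).reshape(-1,1,2),K,np.array([c['k1'],0,0,0,0.]),None,None,(3,100,1e-10)).reshape(-1,2)
def ray(n,uv,T=None):
    T=np.array(ctrl.camera_info(n)['T']) if T is None else T
    p=und(n,uv); r=np.c_[p,np.ones(len(p))]@T[:3,:3].T
    return T[:3,3],r
def plane(n,uv,z,T=None):
    o,r=ray(n,uv,T); return o+r*((z-o[2])/r[:,2])[:,None]
def dep(n,uv,d,T=None):
    o,r=ray(n,uv,T); uv=np.int32(np.round(uv)).reshape(-1,2); return o+r*d[uv[:,1],uv[:,0]][:,None]
def proj(n,P,T=None):
    c=ctrl.camera_info(n);T=np.array(c['T']) if T is None else T;K=np.array(c['K'])
    q=(np.atleast_2d(P)-T[:3,3])@T[:3,:3]; s=q[:,:2]/q[:,2:]; s=s*(1+c['k1']*(s**2).sum(1,keepdims=True))
    return s*[K[0,0],K[1,1]]+[K[0,2],K[1,2]]
E
python3 - <<'E'
from h import *
print(ctrl.get_obs(), ctrl.grip_point_offset)
for n in('side','top','wrist'):
    snap(n,n+'0'); c=ctrl.camera_info(n); print(n,c)
E
```

```text
{'t': 0.0, 'q': array([-1.35199118e+00,  5.33938667e-02,  1.61427590e+00,  1.68907665e-05,
        1.47604116e+00, -1.19003373e-01]), 'dq': array([ 4.01883325e-04,  1.39726043e-05, -2.89412966e-04,  1.21296579e-03,
       -1.36665740e-04, -6.60370194e-04]), 'effort': array([ 1.95363107e-03, -3.93685341e+01, -3.70172918e+01, -2.05715104e-06,
        7.04232400e-03,  2.41643505e-06]), 'tool_pos': array([ 0.20700359, -0.58906018,  0.23005091]), 'tool_rot': array([ 2.0389593 ,  0.34990463, -2.03914312]), 'contact_force': array([-6.47934930e-01, -3.60544993e-04,  1.34149382e-01]), 'wrist_torque': array([ 0.0100587 ,  0.02352267, -0.02637183]), 'opening': 0.08550789499286092} 0.0187
side {'K': array([[596.83458543,   0.        , 320.27121653],
       [  0.        , 596.83458543, 235.57221339],
       [  0.        ,   0.        ,   1.        ]]), 'k1': -0.05621533756235155, 'T': array([[ 0.9955266 , -0.05950933,  0.07338552,  0.46572373],
       [-0.09446806, -0.64014702,  0.76242218, -1.13209971],
       [ 0.00160629, -0.76594414, -0.64290511,  1.08951451],
       [ 0.        ,  0.        
[... 318 characters left out ...]
   [-9.99695628e-01,  2.46603483e-02, -7.20296243e-04,
         3.13245809e-02],
       [-9.23360723e-04, -6.65756027e-02, -9.97780956e-01,
         1.35680888e+00],
       [ 0.00000000e+00,  0.00000000e+00,  0.00000000e+00,
         1.00000000e+00]])}
wrist {'K': array([[333.21170202,   0.        , 318.50564859],
       [  0.        , 333.21170202, 248.09114547],
       [  0.        ,   0.        ,   1.        ]]), 'k1': -0.0016117742490422836, 'T': array([[ 0.33116293, -0.9048169 , -0.2676518 ,  0.27468511],
       [-0.9435717 , -0.31812659, -0.09202124, -0.56388839],
       [-0.00188478,  0.28302269, -0.95911136,  0.37166014],
       [ 0.        ,  0.        ,  0.        ,  1.        ]])}
```

View pics/side0.png

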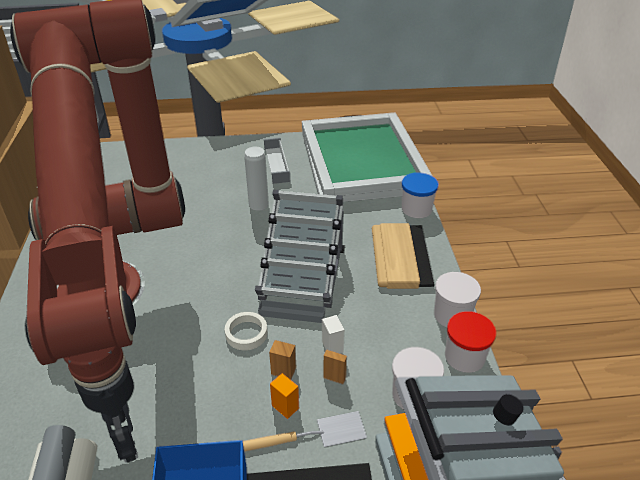

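View pics/top0.png

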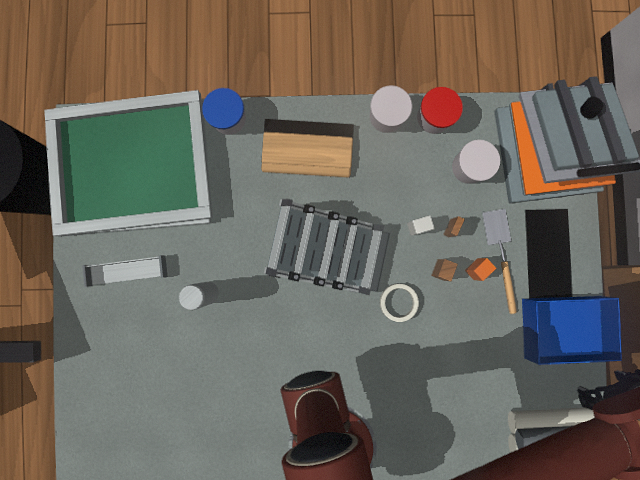

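View pics/wrist0.png

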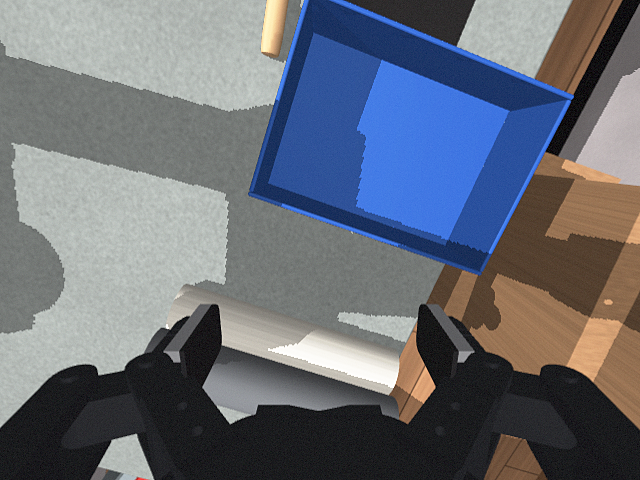

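Side and top show the rack (top view centre about (330,245)), tape (399,302), orange look-alike (482,269), white look-alike (423,225), and two brown blocks at (445,269) and (455,226). I'll enlarge these.

```bash
python3 - <<'E'
from h import *
t=cv2.imread('pics/top0.png'); s=cv2.imread('pics/side0.png')
a=cv2.resize(t[190:315,400:520],(576,600),interpolation=cv2.INTER_CUBIC)
cv2.imwrite('pics/cropb.png',a)
cv2.imwrite('pics/crops.png',cv2.resize(s[180:420,220:380],(400,600),interpolation=cv2.INTER_CUBIC))
cv2.imwrite('pics/cropr.png',cv2.resize(t[190:310,255:405],(750,600),interpolation=cv2.INTER_CUBIC))
E
```

```text
(no output)
```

View pics/cropb.png

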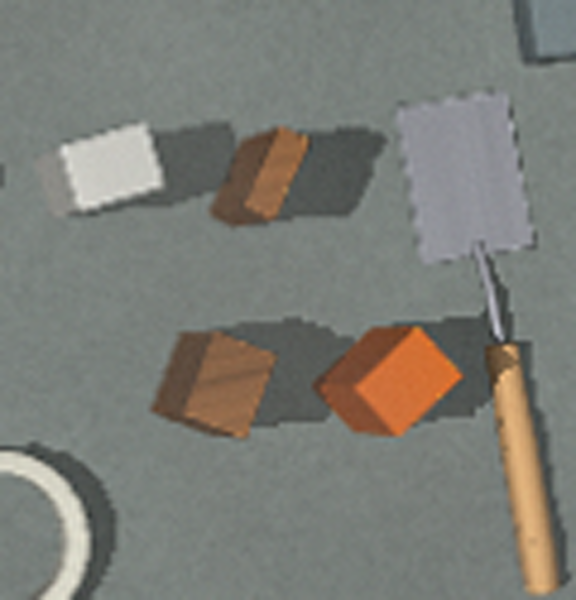

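View pics/crops.png

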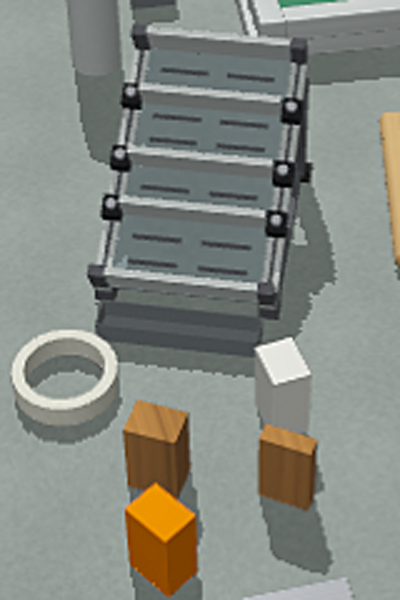

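View pics/cropr.png

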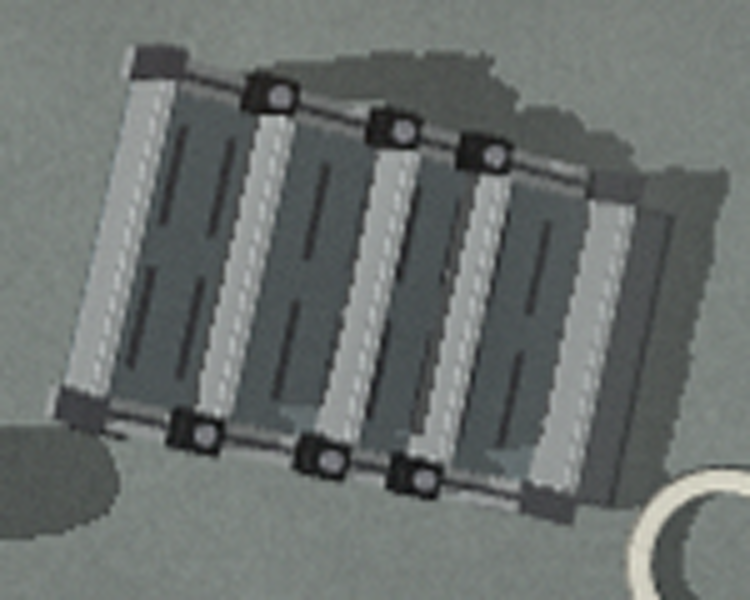

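The thicker block candidates are: brown (445,269) with top face ratio about 3:4 (36×48), and brown (455,226) with a narrow top (18×48). Orange (482,269) and white (423,225) are excluded. The enlarged crop confirms that (445,269) is the one.

```bash
python3 - <<'E'
from h import *
from scipy.spatial.transform import Rotation as R
c=np.array([[213,332],[276,355],[243,437],[185,412]])/4.8+[400,190]
P=plane('top',c,0.08); print(P.round(4),P.mean(0)); print([np.linalg.norm(P[i]-P[i-1]).round(4) for i in range(4)])
d=np.load('pics/top0.npy'); print(dep('top',c.mean(0)[None],d))
t=np.array([[160,60],[280,97],[403,131],[494,156],[615,185],[80,408],[205,435],[328,460],[425,480],[548,503]])/5+[255,190]
print(dep('top',t,d).round(4))
# side
ds=np.load('pics/side0.npy')
s=np.array([[140,37],[130,96],[120,157],[111,207],[98,277],[300,48],[291,108],[283,171],[277,220],[267,290]])/2.5+[220,180]
print(dep('side',s,ds).round(4))
m=R.from_rotvec(ctrl.get_obs()['tool_rot']).as_matrix(); print(m.round(3))
E
```

```text
[[ 0.4928 -0.2938  0.08  ]
 [ 0.4798 -0.3268  0.08  ]
 [ 0.4373 -0.3075  0.08  ]
 [ 0.4512 -0.2773  0.08  ]] [ 0.46526774 -0.30134596  0.08      ]
[np.float64(0.0447), np.float64(0.0355), np.float64(0.0467), np.float64(0.0333)]
[[ 0.46532277 -0.30021071  0.08425872]]
[[ 0.6335  0.0946  0.1931]
 [ 0.62    0.0398  0.147 ]
 [ 0.6054 -0.0202  0.1131]
 [ 0.5938 -0.0664  0.0905]
 [ 0.5796 -0.1301  0.0637]
 [ 0.4739  0.1349  0.1898]
 [ 0.4592  0.0794  0.1467]
 [ 0.4449  0.0209  0.1184]
 [ 0.4329 -0.0272  0.0928]
 [ 0.4185 -0.0907  0.0649]]
[[ 0.4713  0.1296  0.1731]
 [ 0.4574  0.0756  0.1384]
 [ 0.4438  0.0155  0.1083]
 [ 0.4324 -0.0356  0.0876]
 [ 0.4163 -0.0999  0.0555]
 [ 0.6334  0.0856  0.1802]
 [ 0.6189  0.0344  0.1435]
 [ 0.6048 -0.0233  0.1103]
 [ 0.594  -0.0703  0.0884]
 [ 0.5772 -0.1402  0.0635]]
[[-0.     0.331 -0.943]
 [ 0.002 -0.943 -0.331]
 [-1.    -0.002 -0.   ]]
```

{"name": "drive_tool", "arguments": {
  "commands": "-1 0 -4.65 -8.45 -9.5;-1 0 -4.65 -8.45 -9.5;-1 0 -4.65 -8.45 -9.5;-1 0 -4.65 -8.45 -9.5;-1 0 -4.65 -8.45 -9.5;-1 0 -4.65 -8.45 -9.5;-1 0 -4.65 -8.45 -9.5;-1 0 -4.65 -8.45 -9.5",
  "newtons": 40
}}

```text
t: 0.82
tool_pos: [0.4303, -0.3394, 0.2311]
tool_rot: [1.498, 0.992, -1.498]
contact_force: [1.1, -0.2, 0.3]
opening: 0.0855
```

```bash
cat >> h.py <<'E'
from scipy.spatial.transform import Rotation as R
def st():
    o=ctrl.get_obs(); m=R.from_rotvec(o['tool_rot']).as_matrix(); return o,m
def rel(p,yaw=None):
    o,m=st(); d=m.T@(np.array(p)-o['tool_pos'])/0.04
    cy=np.degrees(np.arctan2(m[1,1],m[0,1])); tw=0 if yaw is None else -((yaw-cy+90)%180-90)/5
    print('units',d.round(3),'turn',round(tw,3),'yaw now',cy.round(2),'pos',o['tool_pos'].round(4),'F',o['contact_force'].round(1),'open',round(o['opening'],4),'t',round(o['t'],2))
E
python3 - <<'E'
from h import *
rel([0.465,-0.301,0.23],-23)
E
```

```text
units [ 0.027  0.424 -1.223] turn -0.0 yaw now -23.0 pos [ 0.4303 -0.3394  0.2311] F [ 1.1 -0.2  0.3] open 0.0855 t 0.82
```

{"name": "drive_tool", "arguments": {
  "commands": "-1 0 0.42 -1.22 0;-1 0 0.42 -1.22 0;-1 0 0.42 -1.22 0;-1 0 0.42 -1.22 0"
}}

```text
t: 1.15
tool_pos: [0.4639, -0.3028, 0.231]
tool_rot: [1.499, 0.991, -1.5]
contact_force: [-0.1, 0.2, -0.2]
opening: 0.0849
```

```bash
python3 - <<'E'
from h import *
rel([0.465,-0.301,0.23],-23)
T=np.array(ctrl.camera_info('wrist')['T']); np.save('pics/w1T.npy',T); snap('wrist','w1'); rel([0.465,-0.301,0.23],-23)
E
```

```text
units [ 0.024  0.007 -0.052] turn -0.014 yaw now -23.07 pos [ 0.4639 -0.3028  0.231 ] F [-0.1  0.2 -0.2] open 0.0849 t 1.15
units [ 0.025  0.01  -0.073] turn -0.032 yaw now -23.16 pos [ 0.4635 -0.3035  0.231 ] F [-1.1 -0.4 -0.5] open 0.0853 t 1.2
```

View pics/w1.png

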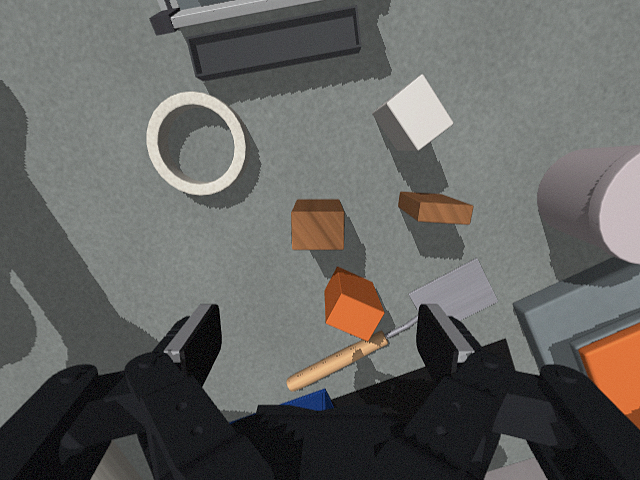

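The wrist view shows the thick block's top face at about (291–345, 210–250), the thin block at (437,208), orange at (353,303) and the tape at (196,143).

```bash
python3 - <<'E'
from h import *
im=cv2.imread('pics/w1.png'); T=np.load('pics/w1T.npy')
cv2.imwrite('pics/w1c.png',cv2.resize(im[190:260,280:360],(640,560),interpolation=cv2.INTER_CUBIC))
d=np.load('pics/w1.npy'); m=np.zeros(im.shape[:2],bool); 
yy,xx=np.mgrid[190:262,280:360]; p=dep('wrist',np.c_[xx.ravel(),yy.ravel()],d,T); 
g=(p[:,2]>0.070)&(p[:,2]<0.095); q=p[g]; hsv=cv2.cvtColor(im,cv2.COLOR_BGR2HSV)[190:262,280:360].reshape(-1,3)[g]
q=q[hsv[:,1]>80]; print(len(q),np.median(q[:,2]))
print(cv2.minAreaRect(np.float32(q[:,:2]*1000)))
E
```

```text
2084 0.07873331778100653
((463.1629943847656, -298.9683837890625), (35.57603454589844, 47.773250579833984), 66.95265197753906)
```

View pics/w1c.png

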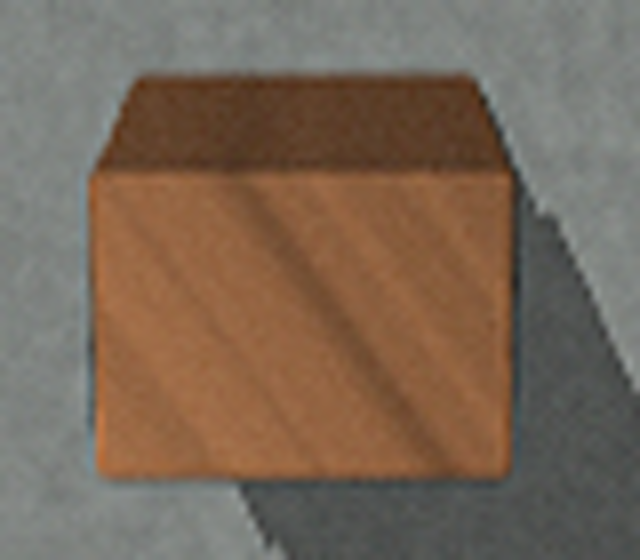

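```bash
python3 - <<'E'
from h import *
rel([0.4632,-0.2990,0.04],-23.05)
E
```

```text
units [ 4.775 -0.047 -0.104] turn -0.022 yaw now -23.16 pos [ 0.4635 -0.3035  0.231 ] F [-1.1 -0.4 -0.5] open 0.0853 t 1.2
```

{"name": "drive_tool", "arguments": {
  "commands": "-1 0.5 -0.05 -0.1 0;-1 2.5 -0.05 -0.1 0;-1 4.3 -0.05 -0.1 0;-1 4.3 -0.05 -0.1 0;-1 4.3 -0.05 -0.1 0;-1 4.3 -0.05 -0.1 0;-1 4.3 -0.05 -0.1 0"
}}

```text
t: 1.78
tool_pos: [0.4618, -0.2989, 0.0578]
tool_rot: [1.502, 0.993, -1.504]
contact_force: [0.3, -0.3, 0.7]
opening: 0.0854
```

```bash
python3 - <<'E'
from h import *
rel([0.4632,-0.2990,0.04],-23.05)
E
```

```text
units [ 0.446  0.034 -0.012] turn -0.046 yaw now -23.28 pos [ 0.4618 -0.2989  0.0578] F [ 0.3 -0.3  0.7] open 0.0854 t 1.78
```

{"name": "drive_tool", "arguments": {
  "commands": "-1 0.45 0.03 0 0;-1 0.45 0.03 0 0;0.2 0.45 0.03 0 0;1 0.45 0.03 0 0;1 0.45 0.03 0 0;1 0.45 0.03 0 0;1 0.45 0.03 0 0;1 0.45 0.03 0 0",
  "newtons": 30
}}

```text
t: 2.45
tool_pos: [0.4659, -0.3, 0.0435]
tool_rot: [1.5, 0.987, -1.499]
contact_force: [-1.1, 0.2, 7.2]
opening: 0.0476
```

{"name": "drive_tool", "arguments": {
  "commands": "1 -3 0 0 0;1 -4 0 0 0;1 -4 0 0 0;1 -4 0 0 0;1 -4 0 0 0;1 -4 0 0 0"
}}

```text
t: 2.95
tool_pos: [0.4663, -0.3, 0.205]
tool_rot: [1.5, 0.984, -1.497]
contact_force: [-0.3, -0.1, -1.5]
opening: 0.0476
```

```bash
python3 - <<'E'
from h import *
rel([0.4632,-0.2990,0.2])
T=np.array(ctrl.camera_info('wrist')['T']); np.save('pics/w2T.npy',T); snap('wrist','w2')
E
```

```text
units [ 0.124 -0.081  0.007] turn 0 yaw now -23.13 pos [ 0.4663 -0.3     0.205 ] F [-0.3 -0.1 -1.5] open 0.0476 t 2.95
```

View pics/w2.png

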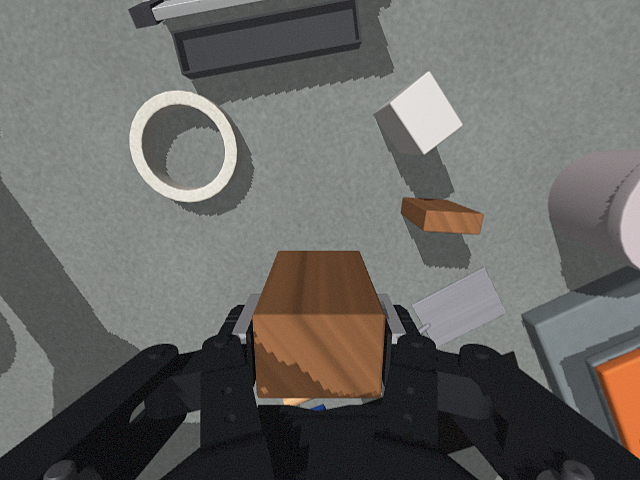

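```bash
python3 - <<'E'
from h import *
rel([0.513,-0.052,0.33],-13.7)
E
```

```text
units [-3.205 -1.319 -6.149] turn -1.887 yaw now -23.14 pos [ 0.465 -0.299  0.202] F [-0.6  0.4 -2.1] open 0.0474 t 3.0
```

{"name": "drive_tool", "arguments": {
  "commands": "1 -2 -0.3 -0.3 -0.5;1 -3.2 -1.3 -6.15 -1.9;1 -3.2 -1.3 -6.15 -1.9;1 -3.2 -1.3 -6.15 -1.9;1 -3.2 -1.3 -6.15 -1.9;1 -3.2 -1.3 -6.15 -1.9;1 -3.2 -1.3 -6.15 -1.9;1 -3.2 -1.3 -6.15 -1.9"
}}

```text
t: 3.67
tool_pos: [0.5142, -0.0477, 0.3293]
tool_rot: [1.38, 1.092, -1.378]
contact_force: [0.4, -1.7, -0.5]
opening: 0.0476
```

{"name": "drive_tool", "arguments": {
  "commands": "1 0 0 0 0;1 0 0 0 0"
}}

```text
t: 3.83
tool_pos: [0.5132, -0.0522, 0.327]
tool_rot: [1.38, 1.09, -1.385]
contact_force: [0.5, -0.7, -0.4]
opening: 0.0476
```

```bash
python3 - <<'E'
from h import *
rel([0.513,-0.052,0.33],-13.7)
T=np.array(ctrl.camera_info('wrist')['T']); np.save('pics/w3T.npy',T); snap('wrist','w3')
E
```

```text
units [-0.076 -0.005 -0.004] turn 0.025 yaw now -13.58 pos [ 0.5132 -0.0522  0.327 ] F [ 0.5 -0.7 -0.4] open 0.0476 t 3.83
```

View pics/w3.png

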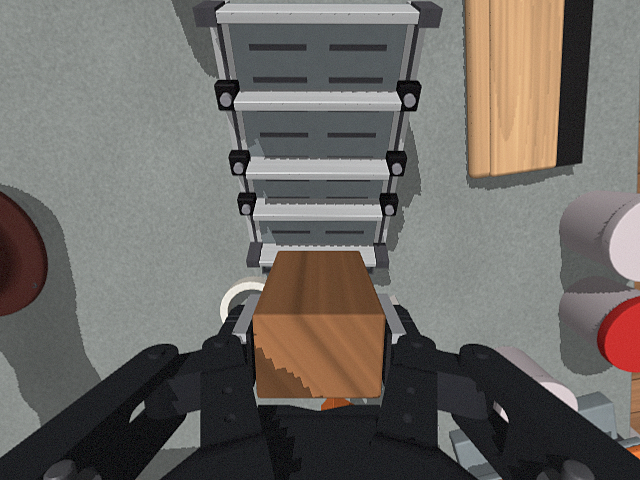

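The view shows the lip at row ~255, dividers at rows ~212, 168 and 100 (columns ~250–410), and the top bar at row ~13. The held block covers the lower centre.

```bash
cat > rack.py <<'E'
from h import *
def rackpts(n,f,box,T):
    d=np.load('pics/%s.npy'%f); x0,x1,y0,y1=box
    yy,xx=np.mgrid[y0:y1,x0:x1]; uv=np.c_[xx.ravel(),yy.ravel()]; p=dep(n,uv,d,T); ok=d[uv[:,1],uv[:,0]]>0
    return p[ok],uv[ok]
def fit(p):
    y=np.array([.237,.971,0]);
    O=np.array([.499,-.110,.036]); 
    a=np.radians(27); 
    for psi in [np.radians(-13.7)]:
        ex=np.array([np.cos(psi),np.sin(psi),0]); h=np.array([-ex[1],ex[0],0])
        ey=h*np.cos(a)+np.array([0,0,np.sin(a)]); ez=np.cross(ex,ey)
    return O,np.c_[ex,ey,ez]
E
python3 - <<'E'
from rack import *
T=np.load('pics/w3T.npy'); p,uv=rackpts('wrist','w3',(190,450,0,250),T)
O,B=fit(p); q=(p-O)@B
m=(abs(q[:,2])<.012)&(abs(q[:,0])<.065)&(q[:,1]>0.005)&(q[:,1]<.25)
A=np.c_[p[m][:,:2],np.ones(m.sum())]; c=np.linalg.lstsq(A,p[m][:,2],rcond=None)[0]
r=p[m][:,2]-A@c; k=abs(r)<.003; c=np.linalg.lstsq(A[k],p[m][k][:,2],rcond=None)[0]
g=np.hypot(*c[:2]); print('slope',np.degrees(np.arctan(g)),'updir az',np.degrees(np.arctan2(c[0],c[1])),'std',r[k].std(),k.sum())
# bars tops
m=(abs(q[:,2]-.036)<.006)&(abs(q[:,0])<.065)
h,e=np.histogram(q[m][:,1],bins=np.arange(-.03,.29,.002)); 
for a,b in zip(h,e):
    if a>20: print(round(b*1000),a,end='; ')
mm=(abs(q[:,2]-.036)<.006)&(abs(q[:,0])<.1)
print()
for lo,hi in[(-.02,.01),(.045,.075),(.1,.135),(.17,.2),(.245,.28)]:
    s=q[mm&(q[:,1]>lo)&(q[:,1]<hi)]
    if len(s)>50: print(lo, s[:,1].min(),np.median(s[:,1]),s[:,1].max(),s[:,0].min(),s[:,0].max(),np.median(s[:,2]),'slope y/x',np.polyfit(s[:,0],s[:,1],1)[0])
E
```

```text
slope 26.67355790693538 updir az 13.781810347261233 std 0.001056121593322557 15842
78 22; 80 25; 82 52; 84 24; 132 53; 134 41; 136 53; 138 48; 202 111; 204 86; 206 73; 208 41; 266 147; 268 147; 270 123; 272 75; 
0.1 0.13234356710217846 0.13373361680487894 0.13497459708786294 -0.07411464332438718 0.06900492782116954 0.030200967396667777 slope y/x -0.0009868580317948389
0.245 0.26358905611107497 0.2693470185436483 0.2758398989149664 -0.09264512472897528 0.08805335415099194 0.030363622959126715 slope y/x -0.0030449279679903695
```

```bash
python3 - <<'E'
from rack import *
T=np.load('pics/w3T.npy'); p,uv=rackpts('wrist','w3',(190,450,0,250),T)
psi=np.radians(-13.8);a=np.radians(27); ex=np.array([np.cos(psi),np.sin(psi),0]); h=np.array([-ex[1],ex[0],0]); ey=h*np.cos(a)+np.array([0,0,np.sin(a)]); ez=np.cross(ex,ey); B=np.c_[ex,ey,ez]
O=np.array([.499,-.110,.036])
for it in range(5):
    q=(p-O)@B
    m=(abs(q[:,2])<.01)&(abs(q[:,0])<.065)&(q[:,1]>0.01)&(q[:,1]<.25); dz=np.median(q[m][:,2])
    t=(abs(q[:,2]-.036)<.004)&(abs(q[:,0])<.085)&(q[:,1]>.24)
    tb=q[t]; dy=np.percentile(tb[:,1],1)-.255
    t2=(abs(q[:,2]-.036)<.004)&(abs(q[:,0])<.085)&(q[:,1]>.18)&(q[:,1]<.22)
    s=q[t2]; dx=(np.percentile(tb[:,0][abs(tb[:,0])<.085],.5)+np.percentile(tb[:,0],99.5))/2 if 0 else 0
    O=O+ey*dy+ez*dz
    print(it,dy,dz,O)
# resolve O z constraint .036
q=(p-O)@B
m=abs(q[:,2]-.036)<.003
for lo,hi in[(-.02,.02),(.055,.09),(.11,.14),(.18,.22),(.245,.28)]:
    k=m&(q[:,1]>lo)&(q[:,1]<hi); s=q[k]
    if k.sum()>30: print(k.sum(),np.percentile(s[:,1],[1,50,99]).round(4),'x',np.percentile(s[:,0],[0.5,99.5]).round(4),'pixrows',uv[k][:,1].min(),uv[k][:,1].max(), 'tilt',np.polyfit(s[:,0],s[:,1],1)[0].round(4))
im=cv2.imread('pics/w3.png')
pts=[]
for y in (0,.255):
  for x in(-.075,.075): pts.append(O+ex*x+ey*y)
  for x in(-.075,.075): pts.append(O+ex*x+ey*y+ez*.036)
for u in proj('wrist',np.array(pts),T): cv2.circle(im,tuple(np.int32(u.round())),2,(0,0,255),-1)
cv2.imwrite('pics/w3o.png',cv2.resize(im[0:300,180:460],(560,600),interpolation=cv2.INTER_CUBIC))
E
```

```text
0 0.016519930409254202 -0.006298775327319435 [ 0.50319317 -0.09292848  0.03788764]
1 -0.007441228130381172 -8.307625056350082e-05 [ 0.50162064 -0.09933065  0.03443537]
2 6.257374789764292e-06 -1.9716193743722228e-06 [ 0.50162219 -0.09932437  0.03443646]
3 5.90082175178086e-07 -8.540201037064716e-09 [ 0.50162231 -0.09932385  0.03443672]
4 -5.551115123125783e-17 -1.0091629948479376e-17 [ 0.50162231 -0.09932385  0.03443672]
878 [0.069  0.0739 0.077 ] x [-0.0748  0.0685] pixrows 213 220 tilt 0.0023
1151 [0.1224 0.1271 0.1307] x [-0.0749  0.0687] pixrows 171 179 tilt 0.0028
1670 [0.1921 0.1966 0.2002] x [-0.0748  0.069 ] pixrows 100 111 tilt -0.0002
3558 [0.2548 0.2606 0.2662] x [-0.0934  0.0873] pixrows 7 27 tilt -0.0009
```

View pics/w3o.png

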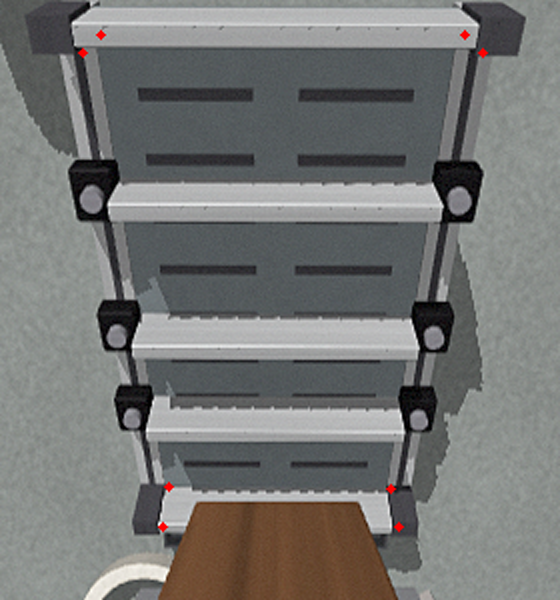

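```bash
cat > rk.py <<'E'
from h import *
psi=np.radians(-13.8);a=np.radians(27); ex=np.array([np.cos(psi),np.sin(psi),0]); hd=np.array([-ex[1],ex[0],0]); zz=np.array([0,0,1.]); ey=hd*np.cos(a)+zz*np.sin(a); ez=np.cross(ex,ey)
O=np.array([.4987,-.0986,.036])
def hv(h,v,x=0,up=.0225): # mm, pivot -> TCP
    return O+hd*h/1e3+zz*(v/1e3-up)+ex*x/1e3
def now(up=.0225):
    o,m=st(); q=o['tool_pos']-O; print('now x,h,v(pivot) mm',(1e3*np.array([q@ex,q@hd,q[2]+up])).round(1),'tip bed x,y,z',(1e3*np.array([q@ex,q@ey,q@ez])).round(2),'F x,h,v',np.array([o['contact_force']@ex,o['contact_force']@hd,o['contact_force'][2]]).round(1),'open',round(o['opening'],4),'t',round(o['t'],2))
E
python3 - <<'E'
from rk import *
rel(hv(19,125),-13.8); now()
E
```

```text
units [ 4.708 -0.056  0.717] turn 0.026 yaw now -13.67 pos [ 0.513  -0.0529  0.3268] F [ 0.1 -1.  -1.4] open 0.0478 t 3.88
now x,h,v(pivot) mm [  3.   47.8 313.3] tip bed x,y,z [  2.95 174.6  237.39] F x,h,v [ 0.4 -1.  -1.4] open 0.0478 t 3.88
```

{"name": "drive_tool", "arguments": {
  "commands": "1 1 -0.05 0.72 0;1 2.5 -0.05 0.72 0;1 4 -0.05 0.72 0;1 4.7 -0.05 0.72 0;1 4.7 -0.05 0.72 0;1 4.7 -0.05 0.72 0;1 4.7 -0.05 0.72 0"
}}

```text
t: 4.47
tool_pos: [0.5027, -0.0806, 0.1384]
tool_rot: [1.382, 1.091, -1.389]
contact_force: [1.0, 0.4, -0.1]
opening: 0.0472
```

```bash
python3 - <<'E'
from rk import *
rel(hv(19,90),-13.8); now(); snap('side','s1')
im=cv2.imread('pics/s1.png');cv2.imwrite('pics/s1c.png',cv2.resize(im[170:350,200:400],(667,600),interpolation=cv2.INTER_CUBIC))
E
```

```text
units [ 0.873  0.016 -0.015] turn 0.005 yaw now -13.78 pos [ 0.5027 -0.0806  0.1384] F [ 1.   0.4 -0.1] open 0.0472 t 4.47
now x,h,v(pivot) mm [ -0.4  18.4 124.9] tip bed x,y,z [-0.41 62.9  82.92] F x,h,v [ 0.9  0.6 -0.1] open 0.0472 t 4.47
```

View pics/s1c.png

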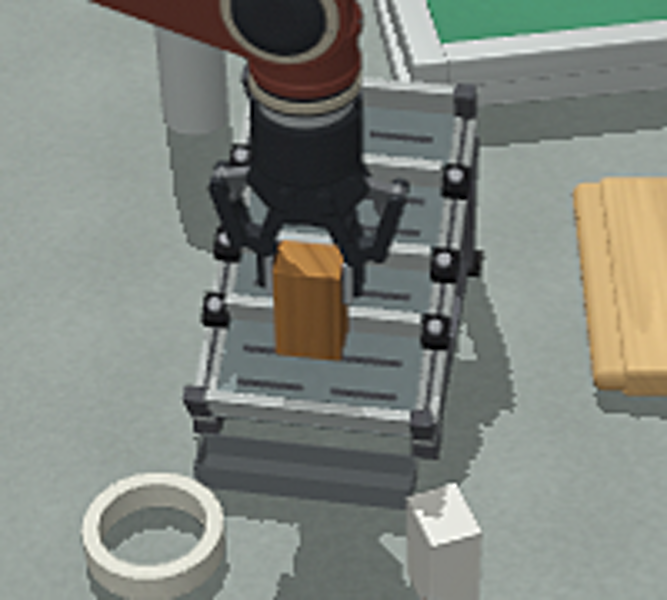

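The side crop shows the block, held upright, over the first slot, with its foot at crop (310,355) between the lip and div1. Descending.

{"name": "drive_tool", "arguments": {
  "commands": "1 0.5 0 0 0;1 0.85 0 0 0;1 0.95 0 0 0;1 1.05 0 0 0;1 1.05 0 0 0"
}}

```text
t: 4.93
tool_pos: [0.506, -0.0804, 0.1009]
tool_rot: [1.383, 1.085, -1.381]
contact_force: [-0.5, 0.2, -0.9]
opening: 0.0479
```

```bash
python3 - <<'E'
from rk import *
now()
E
```

```text
now x,h,v(pivot) mm [ 2.8 19.5 87.4] tip bed x,y,z [ 2.76 46.78 48.96] F x,h,v [-0.6  0.1 -0.9] open 0.0479 t 4.93
```

{"name": "drive_tool", "arguments": {
  "commands": "1 0 0 0 0;1 0 0 0 0"
}}

```text
t: 5.1
tool_pos: [0.506, -0.0802, 0.1009]
tool_rot: [1.383, 1.085, -1.381]
contact_force: [1.0, -0.6, -1.0]
opening: 0.0472
```

```bash
python3 - <<'E'
from rk import *
now()
E
```

```text
now x,h,v(pivot) mm [ 2.7 19.6 87.4] tip bed x,y,z [ 2.75 46.97 48.94] F x,h,v [ 1.2 -0.3 -1. ] open 0.0472 t 5.1
```

{"name": "drive_tool", "arguments": {
  "commands": "1 0.06 0 0 0;1 0.12 0 0 0;1 0.12 0 0 0"
}}

```text
t: 5.35
tool_pos: [0.5064, -0.0807, 0.0973]
tool_rot: [1.382, 1.084, -1.381]
contact_force: [-3.4, -0.7, 8.8]
opening: 0.0476
```

```bash
python3 - <<'E'
from rk import *
now()
E
```

```text
now x,h,v(pivot) mm [ 3.2 19.2 83.8] tip bed x,y,z [ 3.21 44.99 45.9 ] F x,h,v [-3.1 -1.5  8.8] open 0.0476 t 5.35
```

{"name": "drive_tool", "arguments": {
  "commands": "1 0.03 0 0.14 0;1 0.1 0 0.28 0;1 0.17 0 0.41 0;1 0.26 0 0.54 0;1 0.26 0 0.54 0",
  "newtons": 20
}}

```text
t: 5.77
tool_pos: [0.5026, -0.1015, 0.0872]
tool_rot: [1.387, 1.082, -1.378]
contact_force: [1.0, 2.1, 9.3]
opening: 0.0475
```

```bash
python3 - <<'E'
from rk import *
now()
T=np.array(ctrl.camera_info('wrist')['T']); np.save('pics/w4T.npy',T); snap('wrist','w4')
E
```

```text
now x,h,v(pivot) mm [ 4.5 -1.9 73.7] tip bed x,y,z [ 4.52 21.54 46.49] F x,h,v [0.5 2.3 9.3] open 0.0475 t 5.77
```

View pics/w4.png

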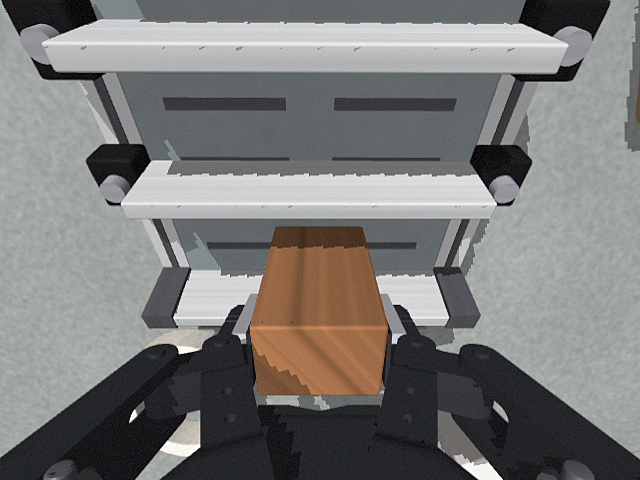

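The wrist view shows the block rotating in the grip as intended: top edge at row 325, foot at row 228, centred at column 318. I'll continue the arc.

{"name": "drive_tool", "arguments": {
  "commands": "1 0.06 0 0.08 0;1 0.12 0 0.16 0;1 0.18 0 0.24 0;1 0.19 0 0.28 0;1 0.19 0 0.28 0"
}}

```text
t: 6.23
tool_pos: [0.4999, -0.1121, 0.0789]
tool_rot: [1.387, 1.082, -1.378]
contact_force: [2.8, 2.5, 6.4]
opening: 0.0474
```

```bash
python3 - <<'E'
from rk import *
now()
T=np.array(ctrl.camera_info('wrist')['T']); np.save('pics/w5T.npy',T); snap('wrist','w5')
E
```

```text
now x,h,v(pivot) mm [  4.4 -12.8  65.4] tip bed x,y,z [ 4.39  8.05 44.02] F x,h,v [2.2 3.1 6.4] open 0.0474 t 6.23
```

View pics/w5.png

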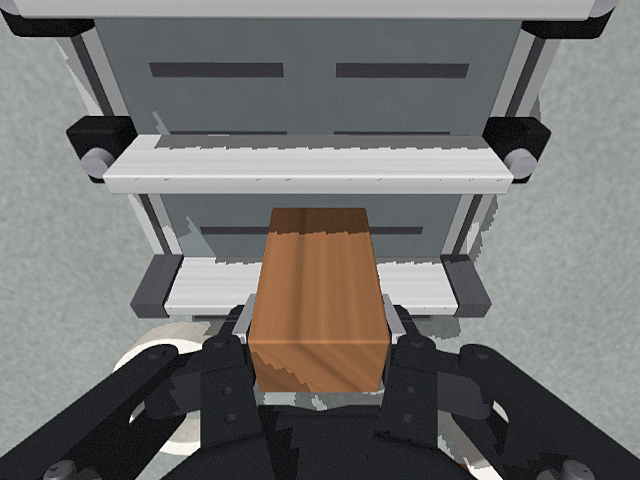

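```bash
cat >> rk.py <<'E'
def facefit(f,box,T):
    d=np.load('pics/%s.npy'%f); x0,x1,y0,y1=box
    yy,xx=np.mgrid[y0:y1,x0:x1]; p=dep('wrist',np.c_[xx.ravel(),yy.ravel()],d,T)
    q=(p-O)@np.c_[ex,ey,ez]; q=q[np.isfinite(q).all(1)]
    for _ in range(4):
        c=np.polyfit(q[:,2],q[:,1],1); r=q[:,1]-np.polyval(c,q[:,2]); q=q[abs(r)<max(.0015,2*r.std())]
    print('face y at z=10,70:',(np.polyval(c,[.01,.07])*1e3).round(2),'lean deg',np.degrees(np.arctan(c[0])).round(2),'n',len(q),'zrange',q[:,2].min().round(4),q[:,2].max().round(4),'x',q[:,0].min().round(4),q[:,0].max().round(4))
E
python3 - <<'E'
from rk import *
facefit('w5',(278,362,240,330),np.load('pics/w5T.npy'))
E
```

```text
face y at z=10,70: [36.75 39.37] lean deg 2.51 n 7518 zrange 0.0243 0.074 x -0.0146 0.0228
```

{"name": "drive_tool", "arguments": {
  "commands": "1 0.04 0 0.06 0;1 0.05 0 0.1 0;1 0.05 0 0.1 0;0 0.05 0 0.1 0;-0.5 0.05 0 0.1 0;-1 0.05 0 0.1 0;-1 0.05 0 0.1 0"
}}

```text
t: 6.87
tool_pos: [0.4957, -0.1158, 0.0739]
tool_rot: [1.382, 1.088, -1.384]
contact_force: [0.6, -0.4, 0.6]
opening: 0.0813
```

```bash
python3 - <<'E'
from rk import *
now()
T=np.array(ctrl.camera_info('wrist')['T']); np.save('pics/w6T.npy',T); snap('wrist','w6')
facefit('w6',(278,362,240,325),T)
E
```

```text
now x,h,v(pivot) mm [  1.2 -17.4  60.4] tip bed x,y,z [ 1.24  1.67 41.66] F x,h,v [ 0.7 -0.2  0.6] open 0.0813 t 6.87
face y at z=10,70: [36.38 36.4 ] lean deg 0.02 n 7095 zrange 0.0274 0.0717 x -0.0169 0.0184
```

View pics/w6.png

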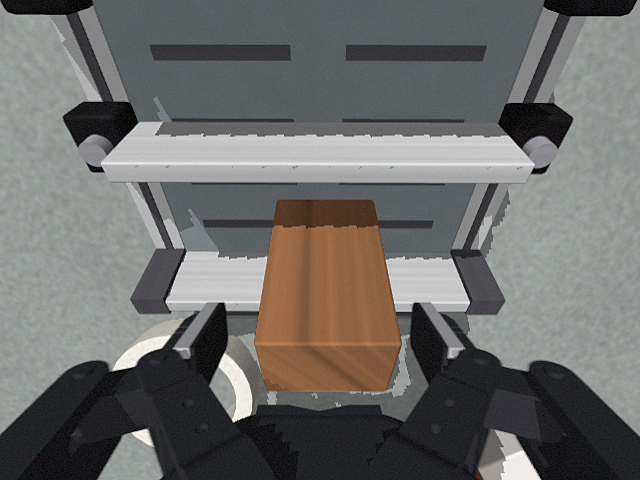

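{"name": "drive_tool", "arguments": {
  "commands": "-1 -1 0 0 0;-1 -2 0 0 0;0 -2.6 0 -0.5 0;1 -2.6 0 -1.5 0;1 -2.6 0 -2.33 0;1 -2.6 0 -2.33 0;1 -2.6 0 -2.33 0;1 -2.6 0 -2.33 0",
  "newtons": 40
}}

```text
t: 7.58
tool_pos: [0.5179, -0.0253, 0.1778]
tool_rot: [1.381, 1.088, -1.384]
contact_force: [0.2, -0.6, 0.3]
opening: 0.0124
```

```bash
python3 - <<'E'
from rk import *
now(0); rel(hv(76,70,0,0),-13.8)
T=np.array(ctrl.camera_info('wrist')['T']); np.save('pics/w7T.npy',T); snap('wrist','w7')
E
```

```text
now x,h,v(pivot) mm [  1.1  75.7 141.8] tip bed x,y,z [  1.12 131.86  91.96] F x,h,v [ 0.3 -0.5  0.3] open 0.0124 t 7.58
units [ 1.795 -0.026 -0.008] turn 0.034 yaw now -13.63 pos [ 0.5179 -0.0253  0.1778] F [ 0.2 -0.6  0.3] open 0.0124 t 7.58
```

View pics/w7.png

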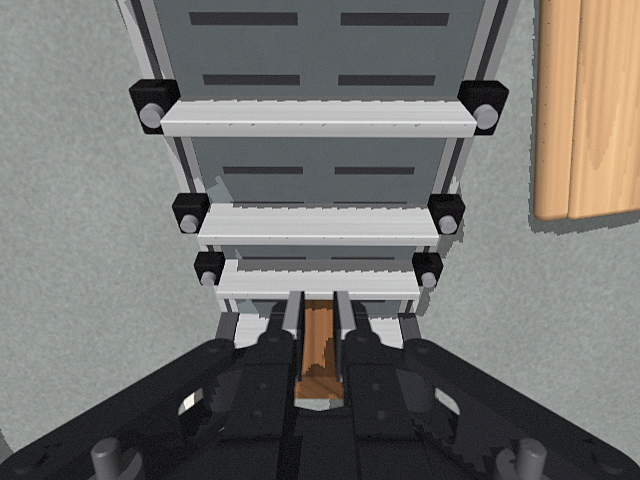

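```bash
cat >> rk.py <<'E'
def bars(f,T,box=(150,500,0,340)):
    d=np.load('pics/%s.npy'%f); x0,x1,y0,y1=box
    yy,xx=np.mgrid[y0:y1,x0:x1]; p=dep('wrist',np.c_[xx.ravel(),yy.ravel()],d,T); q=(p-O)@np.c_[ex,ey,ez]
    bed=(abs(q[:,2])<.008)&(abs(q[:,0])<.06)&(q[:,1]>.01)&(q[:,1]<.25); z0=np.median(q[bed][:,2])
    k=(abs(q[:,2]-z0-.036)<.002)&(abs(abs(q[:,0])-.05)<.02); y=np.sort(q[k][:,1]); 
    g=np.split(y,np.where(np.diff(y)>.006)[0]+1)
    print('z0',(z0*1e3).round(2),[tuple((np.percentile(s,[2,98])*1e3).round(1))+(len(s),) for s in g if len(s)>40])
E
python3 - <<'E'
from rk import *
bars('w7',np.load('pics/w7T.npy'))
bars('w6',np.load('pics/w6T.npy'))
E
```

```text
z0 -1.46 [(np.float64(68.2), np.float64(76.3), 941), (np.float64(122.0), np.float64(130.0), 1448), (np.float64(191.6), np.float64(199.3), 2987)]
z0 -1.53 [(np.float64(-6.8), np.float64(1.3), 1362), (np.float64(68.1), np.float64(76.0), 3886)]
```

{"name": "drive_tool", "arguments": {
  "commands": "1 0.8 -0.02 0 0;1 1.4 -0.02 0 0;1 1.8 -0.02 0 0;1 2.0 -0.02 0 0;1 2.1 -0.02 0 0;1 2.1 -0.02 0 0"
}}

```text
t: 8.13
tool_pos: [0.5171, -0.0255, 0.0938]
tool_rot: [1.383, 1.087, -1.384]
contact_force: [0.1, -0.8, -0.4]
opening: -0.0004
```

```bash
python3 - <<'E'
from rk import *
now(0)
E
```

```text
now x,h,v(pivot) mm [ 0.4 75.3 57.8] tip bed x,y,z [ 0.41 93.37 17.31] F x,h,v [ 0.3 -0.8 -0.4] open -0.0004 t 8.13
```

{"name": "drive_tool", "arguments": {
  "commands": "1 0.06 0 0.11 0;1 0.12 0 0.23 0;1 0.18 0 0.35 0;1 0.24 0 0.47 0;1 0.30 0 0.58 0;1 0.34 0 0.67 0;1 0.34 0 0.67 0"
}}

```text
t: 8.72
tool_pos: [0.5121, -0.0517, 0.0819]
tool_rot: [1.384, 1.084, -1.381]
contact_force: [0.8, 1.8, 3.4]
opening: -0.0
```

```bash
python3 - <<'E'
from rk import *
now(0)
T=np.array(ctrl.camera_info('wrist')['T']); np.save('pics/w8T.npy',T); snap('wrist','w8')
bars('w8',T)
E
```

```text
now x,h,v(pivot) mm [ 1.9 48.7 45.9] tip bed x,y,z [ 1.88 64.24 18.79] F x,h,v [0.3 1.9 3.4] open -0.0 t 8.72
z0 -1.51 [(np.float64(121.9), np.float64(129.9), 3400)]
```

View pics/w8.png

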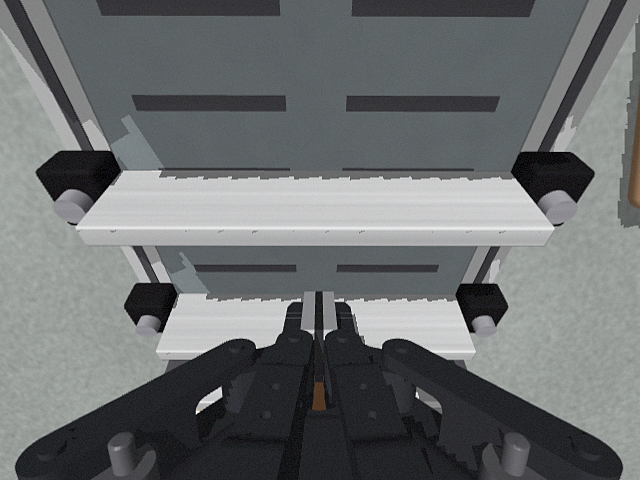

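```bash
python3 - <<'E'
from rk import *
bars('w8',np.load('pics/w8T.npy'),(150,500,0,365))
E
```

```text
z0 -1.51 [(np.float64(49.8), np.float64(57.6), 826), (np.float64(121.9), np.float64(129.9), 3400)]
```

{"name": "drive_tool", "arguments": {
  "commands": "1 0.04 0 0.08 0;1 0.08 0 0.16 0;1 0.12 0 0.23 0;1 0.125 0 0.245 0;1 0.125 0 0.245 0"
}}

```text
t: 9.18
tool_pos: [0.5097, -0.0608, 0.0767]
tool_rot: [1.383, 1.085, -1.381]
contact_force: [1.3, 3.0, 3.9]
opening: -0.0004
```

```bash
python3 - <<'E'
from rk import *
now(0)
E
```

```text
now x,h,v(pivot) mm [ 1.7 39.4 40.7] tip bed x,y,z [ 1.69 53.57 18.38] F x,h,v [0.6 3.2 3.9] open -0.0004 t 9.18
```

{"name": "drive_tool", "arguments": {
  "commands": "1 0.013 0 0.025 0;1 0.013 0 0.025 0"
}}

```text
t: 9.35
tool_pos: [0.5095, -0.0616, 0.0762]
tool_rot: [1.383, 1.086, -1.381]
contact_force: [1.6, 2.4, 5.7]
opening: -0.0001
```

```bash
python3 - <<'E'
from rk import *
now(0)
E
```

```text
now x,h,v(pivot) mm [ 1.7 38.5 40.2] tip bed x,y,z [ 1.66 52.57 18.32] F x,h,v [0.9 2.7 5.7] open -0.0001 t 9.35
```

{"name": "drive_tool", "arguments": {
  "commands": "1 0.013 0 0.025 0;1 0.013 0 0.025 0"
}}

```text
t: 9.52
tool_pos: [0.5094, -0.0622, 0.0759]
tool_rot: [1.384, 1.086, -1.38]
contact_force: [1.0, 3.9, 6.9]
opening: -0.0002
```

{"name": "drive_tool", "arguments": {
  "commands": "1 0.013 0 0.025 0;1 0.013 0 0.025 0"
}}

```text
t: 9.68
tool_pos: [0.5094, -0.0623, 0.0759]
tool_rot: [1.386, 1.087, -1.379]
contact_force: [0.4, 6.8, 9.6]
opening: -0.0001
```

```bash
python3 - <<'E'
from rk import *
now(0)
E
```

```text
now x,h,v(pivot) mm [ 1.7 37.8 39.9] tip bed x,y,z [ 1.75 51.78 18.36] F x,h,v [-1.2  6.7  9.6] open -0.0001 t 9.68
```

{"name": "drive_tool", "arguments": {
  "commands": "1 -0.06 0 -0.13 0;1 -0.3 0 -0.13 0;1 -1.3 0 -0.13 0;-1 -2.2 0 0 0;-1 -2.4 -0.04 0.7 0;-1 -2.4 -0.04 1.2 0;-1 -2.4 -0.04 1.2 0;-1 -2.4 -0.04 1.2 0"
}}

```text
t: 10.35
tool_pos: [0.4946, -0.1103, 0.17]
tool_rot: [1.383, 1.087, -1.385]
contact_force: [-0.5, 0.1, -0.1]
opening: 0.0609
```

```bash
python3 - <<'E'
from rk import *
now(0)
T=np.array(ctrl.camera_info('wrist')['T']); np.save('pics/w9T.npy',T); snap('wrist','w9')
bars('w9',T,(150,500,0,300))
rel(hv(-12.6,65.2),-13.8)
E
```

```text
now x,h,v(pivot) mm [ -1.2 -12.3 134. ] tip bed x,y,z [ -1.24  49.89 125.03] F x,h,v [-0.5 -0.  -0.1] open 0.0609 t 10.35
z0 -1.46 [(np.float64(-7.3), np.float64(1.1), 832), (np.float64(36.7), np.float64(44.9), 1219), (np.float64(121.7), np.float64(129.6), 2729)]
units [2.27  0.041 0.025] turn 0.021 yaw now -13.7 pos [ 0.4945 -0.1095  0.1695] F [ 0.  -0.3  0. ] open 0.0679 t 10.4
```

View pics/w9.png

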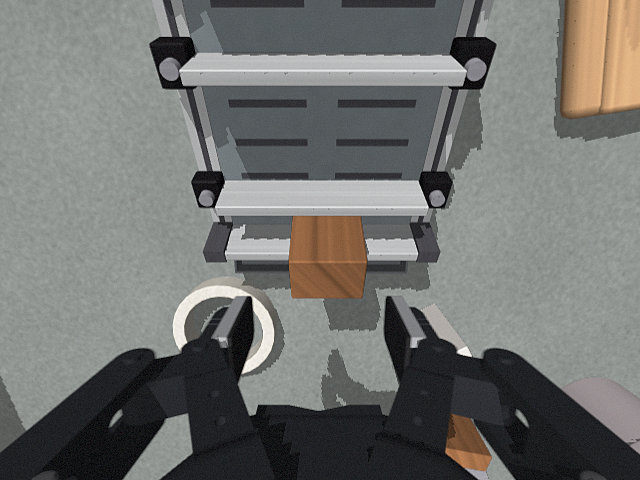

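{"name": "drive_tool", "arguments": {
  "commands": "-1 0.8 0.1 0.02 0;-1 1.5 0.1 0.02 0;-1 2.0 0.1 0.02 0;-1 2.2 0.1 0.02 0;-1 2.25 0.1 0.02 0;-1 2.25 0.1 0.02 0"
}}

```text
t: 10.9
tool_pos: [0.4987, -0.1107, 0.0798]
tool_rot: [1.381, 1.089, -1.383]
contact_force: [1.1, 0.6, 0.6]
opening: 0.0852
```

```bash
python3 - <<'E'
from rk import *
now()
T=np.array(ctrl.camera_info('wrist')['T']); snap('wrist','w10')
facefit('w10',(285,360,245,320),T)
E
```

```text
now x,h,v(pivot) mm [  2.9 -11.8  66.3] tip bed x,y,z [ 2.93  9.41 44.42] F x,h,v [0.9 0.8 0.6] open 0.0852 t 10.9
face y at z=10,70: [37.01 36.24] lean deg -0.73 n 4841 zrange 0.0331 0.0669 x -0.0125 0.0197
```

View pics/w10.png

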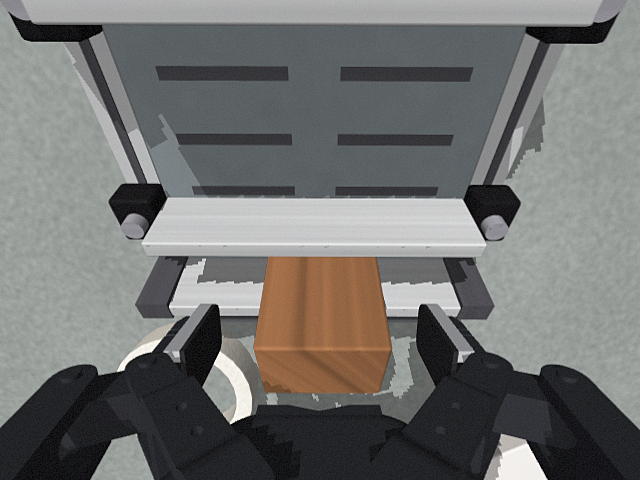

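{"name": "drive_tool", "arguments": {
  "commands": "-1 0.03 0 0 0;0.2 0.03 0 0 0;1 0.03 0 0 0;1 0.03 0 0 0;1 0.03 0 0 0;1 0.03 0 0 0;1 0.03 0 0 0",
  "newtons": 25
}}

```text
t: 11.53
tool_pos: [0.4996, -0.1116, 0.08]
tool_rot: [1.383, 1.086, -1.382]
contact_force: [-0.4, 0.3, 3.7]
opening: 0.0479
```

```bash
python3 - <<'E'
from rk import *
now()
E
```

```text
now x,h,v(pivot) mm [  3.9 -12.4  66.5] tip bed x,y,z [ 3.94  8.93 44.83] F x,h,v [-0.5  0.2  3.7] open 0.0479 t 11.53
```

Grip made with low side force. I'll lift it along the bed normal, in small steps at first.

{"name": "drive_tool", "arguments": {
  "commands": "1 -0.11 0 0.057 0;1 -0.22 0 0.114 0;1 -0.33 0 0.17 0;1 -0.44 0 0.227 0;1 -0.44 0 0.227 0"
}}

```text
t: 11.95
tool_pos: [0.4954, -0.1189, 0.0956]
tool_rot: [1.383, 1.092, -1.384]
contact_force: [-2.0, 4.9, -0.4]
opening: 0.0472
```

```bash
python3 - <<'E'
from rk import *
now()
E
```

```text
now x,h,v(pivot) mm [  1.7 -20.5  82.1] tip bed x,y,z [ 1.66  8.8  62.43] F x,h,v [-3.2  4.3 -0.4] open 0.0472 t 11.95
```

{"name": "drive_tool", "arguments": {
  "commands": "1 -0.2 0 0.1 0;1 -0.4 0 0.2 0;1 -0.6 0 0.3 0;1 -0.8 0 0.4 0;1 -0.8 0 0.4 0;1 -0.8 0 0.4 0"
}}

```text
t: 12.45
tool_pos: [0.4937, -0.1366, 0.13]
tool_rot: [1.383, 1.084, -1.382]
contact_force: [0.5, 0.1, -1.5]
opening: 0.0474
```

```bash
python3 - <<'E'
from rk import *
now()
T=np.array(ctrl.camera_info('wrist')['T']); snap('wrist','w11')
bars('w11',T,(150,500,0,290))
facefit('w11',(285,360,245,330),T)
E
```

```text
now x,h,v(pivot) mm [  4.2 -38.1 116.5] tip bed x,y,z [  4.21   8.71 101.09] F x,h,v [ 0.4  0.2 -1.5] open 0.0474 t 12.45
z0 -1.5 [(np.float64(-7.1), np.float64(1.0), 1220), (np.float64(37.1), np.float64(44.8), 1963)]
face y at z=10,70: [35.98 36.09] lean deg 0.11 n 6332 zrange 0.0825 0.1281 x -0.0117 0.0217
```

View pics/w11.png

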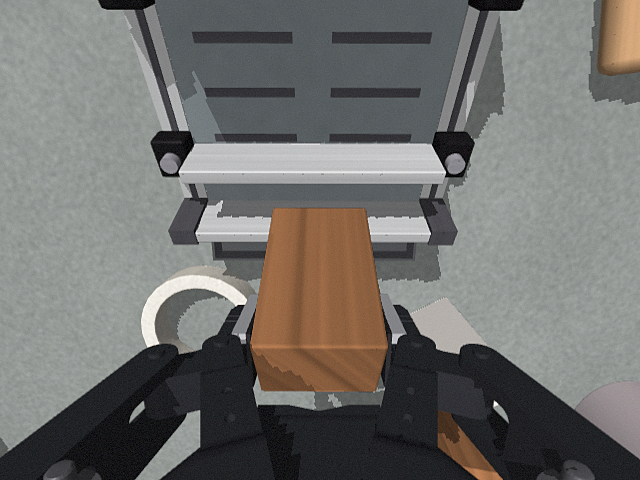

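{"name": "drive_tool", "arguments": {
  "commands": "1 -0.26 -0.02 -0.52 0;1 -0.53 -0.03 -1.04 0;1 -0.53 -0.03 -1.04 0;1 -0.13 -0.03 -1.24 0;1 0.22 -0.03 -1.42 0;1 0.47 -0.03 -1.55 0;1 0.47 -0.03 -1.55 0;1 0.47 -0.03 -1.55 0"
}}

```text
t: 13.17
tool_pos: [0.5058, -0.0751, 0.1088]
tool_rot: [1.381, 1.089, -1.384]
contact_force: [-0.1, -0.2, -1.3]
opening: 0.0481
```

```bash
python3 - <<'E'
from rk import *
now()
E
```

```text
now x,h,v(pivot) mm [ 1.3 24.5 95.3] tip bed x,y,z [ 1.26 54.86 53.78] F x,h,v [-0.  -0.2 -1.3] open 0.0481 t 13.17
```

{"name": "drive_tool", "arguments": {
  "commands": "1 0.1 0 -0.055 0;1 0.2 0 -0.11 0;1 0.22 0 -0.12 0;1 0.22 0 -0.12 0"
}}

```text
t: 13.5
tool_pos: [0.5079, -0.0707, 0.1014]
tool_rot: [1.383, 1.087, -1.382]
contact_force: [0.3, -0.1, -1.3]
opening: 0.0477
```

```bash
python3 - <<'E'
from rk import *
now()
E
```

```text
now x,h,v(pivot) mm [ 2.3 29.3 87.9] tip bed x,y,z [ 2.27 55.81 44.95] F x,h,v [ 0.3 -0.  -1.3] open 0.0477 t 13.5
```

{"name": "drive_tool", "arguments": {
  "commands": "1 0.045 0 0.005 0;1 0.045 0 0.005 0;1 0.045 0 0.005 0"
}}

```text
t: 13.75
tool_pos: [0.5083, -0.0713, 0.101]
tool_rot: [1.382, 1.085, -1.382]
contact_force: [-2.0, -0.6, 5.0]
opening: 0.0478
```

```bash
python3 - <<'E'
from rk import *
now()
T=np.array(ctrl.camera_info('wrist')['T']); snap('wrist','w12')
facefit('w12',(285,355,245,330),T)
E
```

```text
now x,h,v(pivot) mm [ 2.8 28.8 87.5] tip bed x,y,z [ 2.82 55.12 44.83] F x,h,v [-1.8 -1.1  5. ] open 0.0478 t 13.75
face y at z=10,70: [82.59 82.6 ] lean deg 0.01 n 5917 zrange 0.0265 0.0718 x -0.0132 0.0179
```

{"name": "drive_tool", "arguments": {
  "commands": "0.3 0 0 0 0;-0.3 0 0 0 0;-1 0 0 0 0;-1 0 0 0 0;-1 -0.5 0 0 0;-1 -1.5 0 0 0;-1 -2.5 0 0 0;-1 -2.5 0 0 0",
  "newtons": 40
}}

```text
t: 14.47
tool_pos: [0.5121, -0.0719, 0.2087]
tool_rot: [1.387, 1.074, -1.372]
contact_force: [1.3, -0.6, 1.7]
opening: 0.0853
```

```bash
python3 - <<'E'
from rk import *
now(0)
T=np.array(ctrl.camera_info('wrist')['T']); snap('wrist','w13')
bars('w13',T,(150,500,0,290))
E
```

```text
now x,h,v(pivot) mm [  6.6  29.1 172.7] tip bed x,y,z [  6.62 104.37 140.66] F x,h,v [ 1.4 -0.3  1.7] open 0.0853 t 14.47
z0 -1.42 [(np.float64(-7.4), np.float64(1.0), 572), (np.float64(37.4), np.float64(44.9), 719), (np.float64(121.9), np.float64(129.7), 1423), (np.float64(191.4), np.float64(199.1), 2813)]
```

View pics/w13.png

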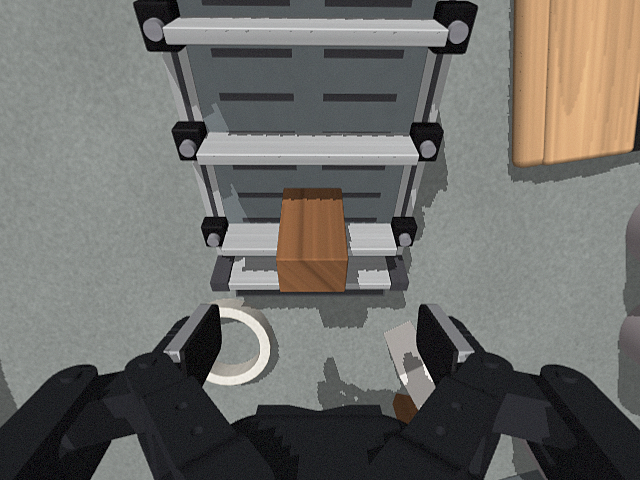

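{"name": "drive_tool", "arguments": {
  "commands": "0 0 -0.1 -1 0;1 0 -0.1 -2 0;1 0 -0.1 -2.31 0;1 0.5 -0.1 -2.31 0;1 1.2 -0.1 -2.31 0;1 1.8 -0.1 -2.31 0;1 2.1 -0.1 -2.31 0;1 2.1 -0.1 -2.31 0"
}}

```text
t: 15.18
tool_pos: [0.5223, 0.0202, 0.1106]
tool_rot: [1.378, 1.093, -1.389]
contact_force: [-0.7, 0.3, 0.5]
opening: 0.0003
```

```bash
python3 - <<'E'
from rk import *
now(0); rel(hv(121.7,82.7,0,0),-13.8)
E
```

```text
now x,h,v(pivot) mm [ -5.4 121.   74.6] tip bed x,y,z [ -5.39 141.71  11.49] F x,h,v [-0.8  0.1  0.5] open 0.0003 t 15.18
units [-0.204  0.133 -0.016] turn 0.032 yaw now -13.64 pos [0.5223 0.0202 0.1106] F [-0.7  0.3  0.5] open 0.0003 t 15.18
```

{"name": "drive_tool", "arguments": {
  "commands": "1 -0.156 0.1 0.08 0;1 -0.1 0.13 0.2 0;1 -0.02 0.13 0.35 0;1 0.06 0.13 0.5 0;1 0.13 0.13 0.65 0;1 0.2 0.13 0.78 0;1 0.26 0.13 0.89 0;1 0.26 0.13 0.89 0"
}}

```text
t: 15.85
tool_pos: [0.5245, -0.0169, 0.1078]
tool_rot: [1.387, 1.082, -1.378]
contact_force: [2.0, 1.1, 2.0]
opening: -0.0
```

```bash
python3 - <<'E'
from rk import *
now(0)
T=np.array(ctrl.camera_info('wrist')['T']); np.save('pics/w14T.npy',T); snap('wrist','w14')
bars('w14',T,(150,500,0,350))
E
```

```text
now x,h,v(pivot) mm [ 5.6 85.5 71.8] tip bed x,y,z [  5.59 108.76  25.16] F x,h,v [1.7 1.5 2. ] open -0.0 t 15.85
z0 -1.51 [(np.float64(94.0), np.float64(102.0), 1494), (np.float64(191.6), np.float64(199.4), 3659)]
```

View pics/w14.png

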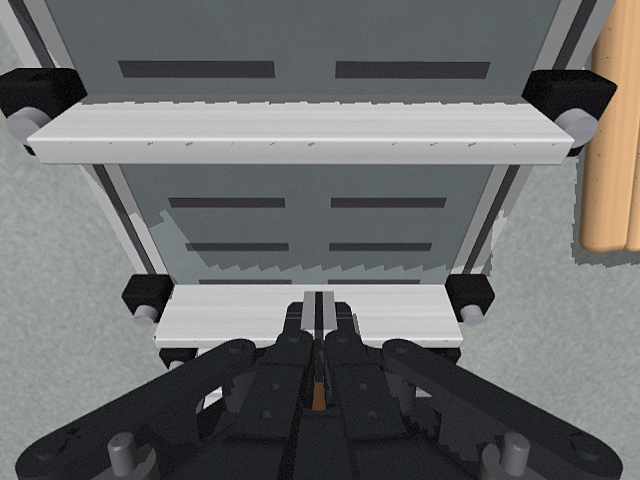

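{"name": "drive_tool", "arguments": {
  "commands": "1 0.04 0 0.08 0;1 0.08 0 0.16 0;1 0.12 0 0.225 0;1 0.12 0 0.225 0"
}}

```text
t: 16.23
tool_pos: [0.5217, -0.025, 0.102]
tool_rot: [1.385, 1.084, -1.379]
contact_force: [2.1, 1.8, 4.4]
opening: 0.0004
```

```bash
python3 - <<'E'
from rk import *
now(0)
E
```

```text
now x,h,v(pivot) mm [ 4.8 76.9 66. ] tip bed x,y,z [ 4.76 98.51 23.87] F x,h,v [1.6 2.2 4.4] open 0.0004 t 16.23
```

{"name": "drive_tool", "arguments": {
  "commands": "1 0.015 0 0.03 0;1 0.017 0 0.033 0;1 0.017 0 0.033 0"
}}

```text
t: 16.48
tool_pos: [0.5214, -0.026, 0.1014]
tool_rot: [1.385, 1.084, -1.379]
contact_force: [3.0, 1.9, 5.4]
opening: 0.0
```

```bash
python3 - <<'E'
from rk import *
now(0)
E
```

```text
now x,h,v(pivot) mm [ 4.7 75.9 65.4] tip bed x,y,z [ 4.72 97.32 23.76] F x,h,v [2.5 2.5 5.4] open 0.0 t 16.48
```

{"name": "drive_tool", "arguments": {
  "commands": "1 0.011 0 0.022 0;1 0.011 0 0.022 0"
}}

```text
t: 16.65
tool_pos: [0.5212, -0.0268, 0.1009]
tool_rot: [1.385, 1.084, -1.379]
contact_force: [1.6, 3.4, 5.7]
opening: 0.0001
```

```bash
python3 - <<'E'
from rk import *
now(0)
E
```

```text
now x,h,v(pivot) mm [ 4.7 75.1 64.9] tip bed x,y,z [ 4.71 96.37 23.73] F x,h,v [0.7 3.6 5.7] open 0.0001 t 16.65
```

{"name": "drive_tool", "arguments": {
  "commands": "1 0.006 0 0.012 0;1 0.006 0 0.012 0"
}}

```text
t: 16.82
tool_pos: [0.5211, -0.0271, 0.1007]
tool_rot: [1.385, 1.085, -1.379]
contact_force: [2.2, 3.2, 5.8]
opening: -0.0
```

```bash
python3 - <<'E'
from rk import *
now(0)
T=np.array(ctrl.camera_info('wrist')['T']); snap('wrist','w15')
bars('w15',T,(150,500,0,400))
E
```

```text
now x,h,v(pivot) mm [ 4.7 74.7 64.7] tip bed x,y,z [ 4.74 96.   23.76] F x,h,v [1.4 3.6 5.8] open -0.0 t 16.82
z0 -1.51 [(np.float64(80.6), np.float64(89.3), 1332), (np.float64(191.6), np.float64(199.2), 3429)]
```

{"name": "drive_tool", "arguments": {
  "commands": "1 0.006 0 0.012 0;1 0.006 0 0.012 0"
}}

```text
t: 17.03
tool_pos: [0.5211, -0.0272, 0.1007]
tool_rot: [1.386, 1.085, -1.378]
contact_force: [2.5, 4.3, 7.1]
opening: -0.0003
```

```bash
python3 - <<'E'
from rk import *
now(0)
E
```

```text
now x,h,v(pivot) mm [ 4.7 74.7 64.7] tip bed x,y,z [ 4.72 95.91 23.74] F x,h,v [1.4 4.8 7.1] open -0.0003 t 17.03
```

{"name": "drive_tool", "arguments": {
  "commands": "1 -0.06 0 -0.13 0;1 -0.3 0 -0.13 0;1 -1.3 0 -0.13 0;-1 -2.2 0 0 0;-1 -2.4 0 0.7 0;-1 -2.4 0 1.19 0;-1 -2.4 0 1.19 0;-1 -2.4 0 1.19 0"
}}

```text
t: 17.7
tool_pos: [0.5075, -0.0744, 0.1945]
tool_rot: [1.383, 1.087, -1.384]
contact_force: [0.1, -0.1, -0.4]
opening: 0.0604
```

```bash
python3 - <<'E'
from rk import *
now(0)
T=np.array(ctrl.camera_info('wrist')['T']); np.save('pics/w16T.npy',T); snap('wrist','w16')
bars('w16',T,(150,500,0,300))
rel(hv(27,63.8,3,0),-13.8)
E
```

```text
now x,h,v(pivot) mm [  2.8  25.6 158.5] tip bed x,y,z [  2.79  94.73 129.63] F x,h,v [ 0.1 -0.1 -0.4] open 0.0604 t 17.7
z0 -1.45 [(np.float64(-7.5), np.float64(1.2), 623), (np.float64(36.4), np.float64(45.0), 819), (np.float64(81.4), np.float64(88.9), 1142), (np.float64(191.3), np.float64(199.1), 3494)]
units [ 2.355  0.013 -0.02 ] turn 0.021 yaw now -13.69 pos [ 0.5075 -0.0738  0.194 ] F [-0.6  0.2 -0.1] open 0.0677 t 17.75
```

View pics/w16.png

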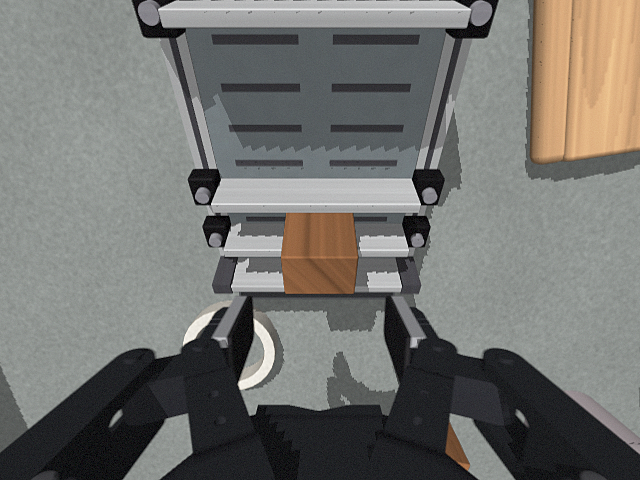

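{"name": "drive_tool", "arguments": {
  "commands": "-1 0.8 0.01 -0.02 0;-1 1.5 0.01 -0.02 0;-1 2.0 0.01 -0.02 0;-1 2.3 0.01 -0.02 0;-1 2.33 0.01 -0.02 0;-1 2.33 0.01 -0.02 0"
}}

```text
t: 18.25
tool_pos: [0.5082, -0.0725, 0.1006]
tool_rot: [1.381, 1.089, -1.383]
contact_force: [0.1, -0.2, 0.4]
opening: 0.0851
```

```bash
python3 - <<'E'
from rk import *
now()
T=np.array(ctrl.camera_info('wrist')['T']); snap('wrist','w17')
facefit('w17',(285,355,255,320),T)
E
```

```text
now x,h,v(pivot) mm [ 3.  27.6 87.1] tip bed x,y,z [ 3.01 53.9  45.03] F x,h,v [ 0.2 -0.2  0.4] open 0.0851 t 18.25
face y at z=10,70: [80.57 80.44] lean deg -0.12 n 4497 zrange 0.0333 0.0673 x -0.0126 0.0178
```

View pics/w17.png

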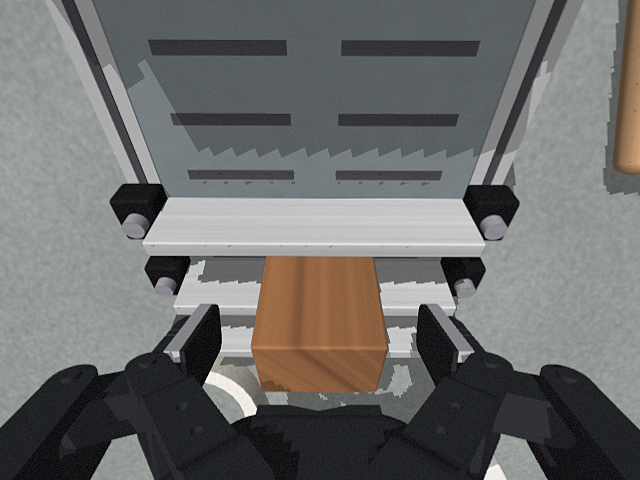

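Block is flat in slot 2 (lean −0.1°), between the jaws. Grip and lift along the normal.

{"name": "drive_tool", "arguments": {
  "commands": "-1 0.02 0 0.01 0;0.2 0.02 0 0.01 0;1 0.02 0 0.01 0;1 0.02 0 0.01 0;1 0.02 0 0.01 0;1 0.02 0 0.01 0;1 0.02 0 0.01 0",
  "newtons": 25
}}

```text
t: 18.88
tool_pos: [0.5089, -0.0737, 0.1015]
tool_rot: [1.383, 1.086, -1.382]
contact_force: [-2.2, 0.0, 5.1]
opening: 0.0475
```

{"name": "drive_tool", "arguments": {
  "commands": "1 -0.11 0 0.057 0;1 -0.22 0 0.114 0;1 -0.33 0 0.17 0;1 -0.44 0 0.227 0;1 -0.44 0 0.227 0"
}}

```text
t: 19.3
tool_pos: [0.5069, -0.0829, 0.1195]
tool_rot: [1.383, 1.086, -1.382]
contact_force: [-0.5, 2.7, 2.5]
opening: 0.0477
```

```bash
python3 - <<'E'
from rk import *
now()
E
```

```text
now x,h,v(pivot) mm [  4.2  17.2 106. ] tip bed x,y,z [ 4.24 53.26 66.59] F x,h,v [-1.2  2.5  2.5] open 0.0477 t 19.3
```

{"name": "drive_tool", "arguments": {
  "commands": "1 -0.2 0 0.09 0;1 -0.4 0 0.19 0;1 -0.6 0 0.29 0;1 -0.8 0 0.39 0;1 -0.8 0 0.39 0;1 -0.8 0 0.39 0"
}}

```text
t: 19.8
tool_pos: [0.5032, -0.0984, 0.1513]
tool_rot: [1.383, 1.084, -1.382]
contact_force: [0.1, 0.1, -1.2]
opening: 0.0478
```

```bash
python3 - <<'E'
from rk import *
now()
T=np.array(ctrl.camera_info('wrist')['T']); snap('wrist','w18')
bars('w18',T,(150,500,0,300))
facefit('w18',(285,360,245,330),T)
E
```

```text
now x,h,v(pivot) mm [  4.4   1.3 137.8] tip bed x,y,z [  4.35  53.45 102.14] F x,h,v [ 0.   0.1 -1.2] open 0.0478 t 19.8
z0 -1.48 [(np.float64(-6.9), np.float64(1.2), 624), (np.float64(37.0), np.float64(44.9), 1191), (np.float64(81.0), np.float64(88.8), 1971)]
face y at z=10,70: [80.29 80.39] lean deg 0.1 n 6335 zrange 0.0832 0.129 x -0.0117 0.0219
```

{"name": "drive_tool", "arguments": {
  "commands": "1 -0.26 -0.02 -0.51 0;1 -0.52 -0.03 -1.02 0;1 -0.52 -0.03 -1.02 0;1 -0.13 -0.03 -1.22 0;1 0.22 -0.03 -1.4 0;1 0.53 -0.03 -1.55 0;1 0.55 -0.03 -1.56 0;1 0.55 -0.03 -1.56 0"
}}

```text
t: 20.52
tool_pos: [0.5152, -0.0364, 0.1264]
tool_rot: [1.38, 1.09, -1.385]
contact_force: [-0.2, -0.5, -1.1]
opening: 0.0479
```

```bash
python3 - <<'E'
from rk import *
now()
E
```

```text
now x,h,v(pivot) mm [  1.2  64.3 112.9] tip bed x,y,z [ 1.2  98.35 51.4 ] F x,h,v [-0.1 -0.5 -1.1] open 0.0479 t 20.52
```

{"name": "drive_tool", "arguments": {
  "commands": "1 0 0 -0.03 0;1 0.08 0 -0.07 0;1 0.15 0 -0.1 0;1 0.17 0 -0.1 0;1 0.17 0 -0.1 0"
}}

```text
t: 20.93
tool_pos: [0.5179, -0.0331, 0.1225]
tool_rot: [1.383, 1.086, -1.381]
contact_force: [-2.3, -0.0, 3.8]
opening: 0.0475
```

```bash
python3 - <<'E'
from rk import *
now()
T=np.array(ctrl.camera_info('wrist')['T']); snap('wrist','w19')
facefit('w19',(285,355,245,330),T); bars('w19',T,(150,500,0,320))
E
```

```text
now x,h,v(pivot) mm [  3.   68.2 109. ] tip bed x,y,z [  3.04 100.09  46.14] F x,h,v [-2.3 -0.6  3.8] open 0.0475 t 20.93
face y at z=10,70: [127.07 127.12] lean deg 0.04 n 5914 zrange 0.0268 0.073 x -0.013 0.0182
z0 -1.48 [(np.float64(81.0), np.float64(89.2), 1015), (np.float64(191.5), np.float64(199.2), 4236)]
```

{"name": "drive_tool", "arguments": {
  "commands": "1 0.01 0 0.02 0;1 0.017 0 0.035 0;0.3 0.017 0 0.035 0;-0.3 0.01 0 0.035 0;-1 0 0 0.035 0;-1 0 0 0.035 0;-1 -0.5 0 0.035 0;-1 -1.5 0 0.035 0",
  "newtons": 40
}}

```text
t: 21.65
tool_pos: [0.5128, -0.0333, 0.1753]
tool_rot: [1.377, 1.097, -1.392]
contact_force: [0.1, -1.1, -0.3]
opening: 0.0852
```

```bash
python3 - <<'E'
from rk import *
now(0)
T=np.array(ctrl.camera_info('wrist')['T']); snap('wrist','w20')
bars('w20',T,(150,500,0,320))
E
```

```text
now x,h,v(pivot) mm [ -1.9  66.8 139.3] tip bed x,y,z [ -1.91 122.78  93.81] F x,h,v [ 0.3 -1.  -0.3] open 0.0852 t 21.65
z0 -1.48 [(np.float64(37.4), np.float64(45.2), 713), (np.float64(81.0), np.float64(89.0), 1030), (np.float64(191.6), np.float64(199.3), 3321)]
```

View pics/w20.png

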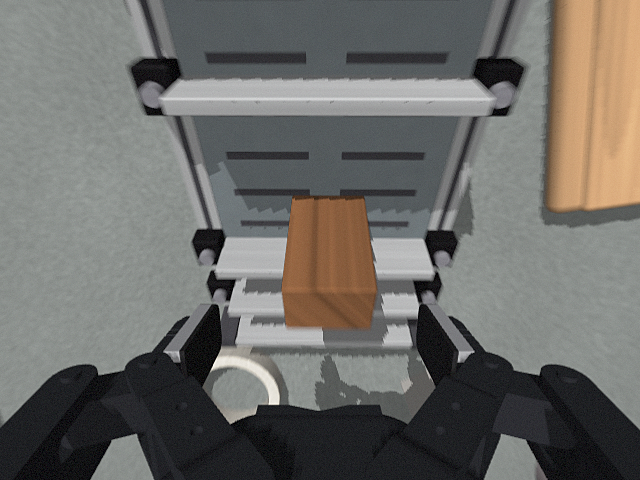

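{"name": "drive_tool", "arguments": {
  "commands": "-1 -1.2 0.05 0 0;0 -1.6 0.05 -0.4 0;1 -1.6 0.05 -1.4 0;1 -1.6 0.05 -2.4 0;1 -1.6 0.05 -2.87 0;1 -1.6 0.05 -2.87 0;1 -1.6 0.05 -2.87 0;1 -1.6 0.05 -2.87 0"
}}

```text
t: 22.37
tool_pos: [0.5457, 0.0764, 0.2449]
tool_rot: [1.382, 1.087, -1.383]
contact_force: [0.2, -0.4, 0.4]
opening: 0.0009
```

```bash
python3 - <<'E'
from rk import *
now(0); rel(hv(181.6,115,0,0),-13.8)
T=np.array(ctrl.camera_info('wrist')['T']); snap('wrist','w21')
bars('w21',T,(150,500,0,320))
E
```

```text
now x,h,v(pivot) mm [  3.9 181.2 208.9] tip bed x,y,z [  3.94 256.27 103.89] F x,h,v [ 0.3 -0.3  0.4] open 0.0009 t 22.37
units [ 2.348 -0.097 -0.013] turn 0.029 yaw now -13.66 pos [0.5457 0.0764 0.2449] F [ 0.2 -0.4  0.4] open 0.0009 t 22.37
z0 -1.4 [(np.float64(191.7), np.float64(199.7), 884), (np.float64(255.9), np.float64(263.9), 1504)]
```

{"name": "drive_tool", "arguments": {
  "commands": "1 0.8 -0.1 0 0;1 1.5 -0.1 0 0;1 2.0 -0.1 0 0;1 2.25 -0.1 0 0;1 2.25 -0.1 0 0;1 2.25 -0.1 0 0"
}}

```text
t: 22.92
tool_pos: [0.5422, 0.0772, 0.1556]
tool_rot: [1.383, 1.086, -1.383]
contact_force: [0.8, -0.2, 0.2]
opening: -0.0002
```

```bash
python3 - <<'E'
from rk import *
now(0)
E
```

```text
now x,h,v(pivot) mm [  0.3 181.1 119.6] tip bed x,y,z [  0.3  215.65  24.39] F x,h,v [ 0.8 -0.   0.2] open -0.0002 t 22.92
```

{"name": "drive_tool", "arguments": {
  "commands": "1 0.06 0 0.11 0;1 0.12 0 0.23 0;1 0.18 0 0.35 0;1 0.24 0 0.47 0;1 0.30 0 0.58 0;1 0.36 0 0.7 0;1 0.42 0 0.81 0;1 0.48 0 0.92 0"
}}

```text
t: 23.58
tool_pos: [0.5349, 0.0421, 0.1384]
tool_rot: [1.386, 1.085, -1.379]
contact_force: [-0.2, 2.9, 6.1]
opening: 0.0001
```

```bash
python3 - <<'E'
from rk import *
now(0)
E
```

```text
now x,h,v(pivot) mm [  1.6 145.2 102.4] tip bed x,y,z [  1.56 175.87  25.3 ] F x,h,v [-0.9  2.7  6.1] open 0.0001 t 23.58
```

{"name": "drive_tool", "arguments": {
  "commands": "1 0.06 0 0.11 0;1 0.12 0 0.23 0;1 0.18 0 0.35 0;1 0.24 0 0.46 0;1 0.3 0 0.57 0;1 0.34 0 0.65 0;1 0.34 0 0.65 0;1 0.34 0 0.65 0"
}}

```text
t: 24.25
tool_pos: [0.5283, 0.0164, 0.124]
tool_rot: [1.384, 1.084, -1.38]
contact_force: [1.3, 0.9, 4.2]
opening: -0.0001
```

```bash
python3 - <<'E'
from rk import *
now(0)
T=np.array(ctrl.camera_info('wrist')['T']); snap('wrist','w22')
bars('w22',T,(150,500,0,350))
E
```

```text
now x,h,v(pivot) mm [  1.4 118.8  88. ] tip bed x,y,z [  1.36 145.75  24.46] F x,h,v [1.  1.2 4.2] open -0.0001 t 24.25
z0 -1.53 [(np.float64(131.3), np.float64(139.1), 1318), (np.float64(255.7), np.float64(263.5), 2957)]
```

View pics/w22.png

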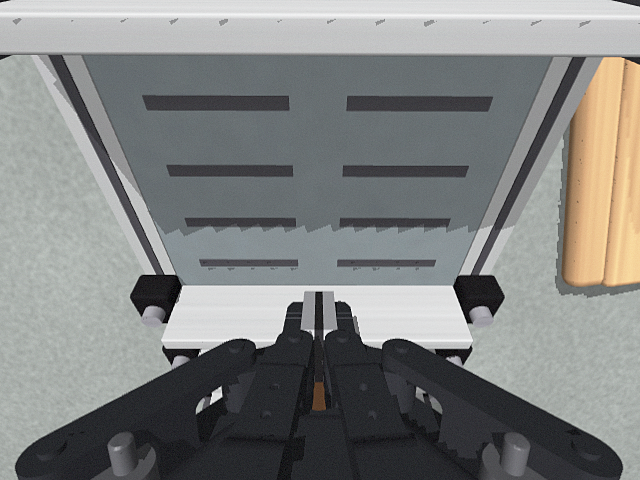

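{"name": "drive_tool", "arguments": {
  "commands": "1 0.025 0 0.05 0;1 0.048 0 0.093 0;1 0.048 0 0.093 0;1 0.048 0 0.093 0"
}}

```text
t: 24.63
tool_pos: [0.5273, 0.0132, 0.1216]
tool_rot: [1.384, 1.086, -1.38]
contact_force: [2.5, 2.7, 5.2]
opening: -0.0004
```

```bash
python3 - <<'E'
from rk import *
now(0)
E
```

```text
now x,h,v(pivot) mm [  1.1 115.4  85.6] tip bed x,y,z [  1.06 141.7   23.89] F x,h,v [1.8 3.2 5.2] open -0.0004 t 24.63
```

{"name": "drive_tool", "arguments": {
  "commands": "1 0.01 0 0.02 0;1 0.01 0 0.02 0"
}}

```text
t: 24.8
tool_pos: [0.5271, 0.0125, 0.1212]
tool_rot: [1.384, 1.086, -1.38]
contact_force: [2.0, 2.7, 5.1]
opening: -0.0003
```

```bash
python3 - <<'E'
from rk import *
now(0)
E
```

```text
now x,h,v(pivot) mm [  1.1 114.7  85.2] tip bed x,y,z [  1.06 140.86  23.87] F x,h,v [1.3 3.1 5.1] open -0.0003 t 24.8
```

Fy is about 5 N with 1 mm to go. Creeping in half-millimetre steps.

{"name": "drive_tool", "arguments": {
  "commands": "1 0.007 0 0.013 0;1 0.007 0 0.013 0"
}}

```text
t: 24.97
tool_pos: [0.527, 0.0121, 0.121]
tool_rot: [1.384, 1.086, -1.38]
contact_force: [1.7, 2.9, 5.7]
opening: -0.0001
```

```bash
python3 - <<'E'
from rk import *
now(0)
E
```

```text
now x,h,v(pivot) mm [  1.1 114.3  85. ] tip bed x,y,z [  1.06 140.39  23.84] F x,h,v [1.  3.3 5.7] open -0.0001 t 24.97
```

{"name": "drive_tool", "arguments": {
  "commands": "1 0.006 0 0.012 0;1 0.006 0 0.012 0"
}}

```text
t: 25.13
tool_pos: [0.5269, 0.0117, 0.1208]
tool_rot: [1.384, 1.086, -1.38]
contact_force: [1.8, 4.1, 5.8]
opening: 0.0002
```

```bash
python3 - <<'E'
from rk import *
now(0)
E
```

```text
now x,h,v(pivot) mm [  1.1 113.9  84.8] tip bed x,y,z [  1.06 139.95  23.84] F x,h,v [0.8 4.4 5.8] open 0.0002 t 25.13
```

{"name": "drive_tool", "arguments": {
  "commands": "1 0.006 0 0.012 0;1 0.006 0 0.012 0;1 0.006 0 0.012 0"
}}

```text
t: 25.38
tool_pos: [0.5269, 0.0117, 0.1208]
tool_rot: [1.385, 1.086, -1.38]
contact_force: [1.9, 4.9, 7.0]
opening: 0.0001
```

```bash
python3 - <<'E'
from rk import *
now(0)
E
```

```text
now x,h,v(pivot) mm [  1.1 113.8  84.8] tip bed x,y,z [  1.08 139.92  23.86] F x,h,v [0.7 5.2 7. ] open 0.0001 t 25.38
```

{"name": "drive_tool", "arguments": {
  "commands": "1 -0.06 0 -0.13 0;1 -0.3 0 -0.13 0;1 -1.3 0 -0.13 0;-1 -2.2 0 0 0;-1 -2.4 0.03 0.7 0;-1 -2.4 0.03 1.18 0;-1 -2.4 0.03 1.18 0;-1 -2.4 0.03 1.18 0"
}}

```text
t: 26.05
tool_pos: [0.5151, -0.0357, 0.2151]
tool_rot: [1.383, 1.087, -1.385]
contact_force: [-0.2, -0.2, -0.4]
opening: 0.0605
```

```bash
python3 - <<'E'
from rk import *
now(0)
T=np.array(ctrl.camera_info('wrist')['T']); np.save('pics/w23T.npy',T); snap('wrist','w23')
bars('w23',T,(150,500,0,300))
rel(hv(66.3,84.2,3,0),-13.8)
E
```

```text
now x,h,v(pivot) mm [  1.   65.1 179.1] tip bed x,y,z [  0.96 139.26 130.02] F x,h,v [-0.2 -0.3 -0.4] open 0.0605 t 26.05
z0 -1.48 [(np.float64(36.6), np.float64(45.1), 617), (np.float64(80.7), np.float64(89.1), 808), (np.float64(124.8), np.float64(132.8), 1168)]
units [ 2.361  0.06  -0.016] turn 0.023 yaw now -13.69 pos [ 0.5151 -0.035   0.2146] F [-0.5 -1.2 -0.2] open 0.0678 t 26.1
```

View pics/w23.png

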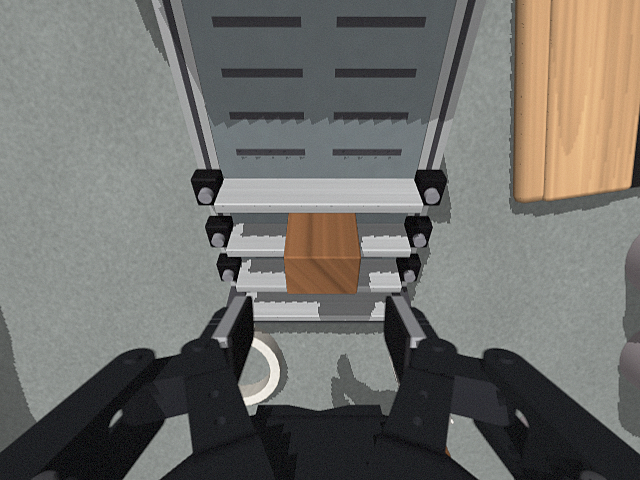

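{"name": "drive_tool", "arguments": {
  "commands": "-1 0.8 0.06 -0.02 0;-1 1.5 0.06 -0.02 0;-1 2.0 0.06 -0.02 0;-1 2.3 0.06 -0.02 0;-1 2.33 0.06 -0.02 0;-1 2.33 0.06 -0.02 0"
}}

```text
t: 26.6
tool_pos: [0.5179, -0.0343, 0.1214]
tool_rot: [1.381, 1.089, -1.384]
contact_force: [0.6, -0.6, -0.4]
opening: 0.0856
```

```bash
python3 - <<'E'
from rk import *
now()
T=np.array(ctrl.camera_info('wrist')['T']); snap('wrist','w24')
facefit('w24',(285,355,260,320),T)
E
```

```text
now x,h,v(pivot) mm [  3.3  67.1 107.9] tip bed x,y,z [ 3.25 98.53 45.67] F x,h,v [ 0.7 -0.4 -0.4] open 0.0856 t 26.6
face y at z=10,70: [124.36 124.49] lean deg 0.12 n 4180 zrange 0.0353 0.0676 x -0.0122 0.0179
```

{"name": "drive_tool", "arguments": {
  "commands": "-1 0.02 0 0.01 0;0.2 0.02 0 0.01 0;1 0.02 0 0.01 0;1 0.02 0 0.01 0;1 0.02 0 0.01 0;1 0.02 0 0.01 0;1 0.02 0 0.01 0",
  "newtons": 25
}}

```text
t: 27.23
tool_pos: [0.5185, -0.0353, 0.1224]
tool_rot: [1.383, 1.087, -1.382]
contact_force: [-2.7, 0.3, 5.2]
opening: 0.0478
```

{"name": "drive_tool", "arguments": {
  "commands": "1 -0.11 0 0.057 0;1 -0.22 0 0.114 0;1 -0.33 0 0.17 0;1 -0.44 0 0.227 0;1 -0.44 0 0.227 0"
}}

```text
t: 27.65
tool_pos: [0.5167, -0.0446, 0.1405]
tool_rot: [1.383, 1.085, -1.382]
contact_force: [-0.5, 3.8, 2.7]
opening: 0.0477
```

```bash
python3 - <<'E'
from rk import *
now()
E
```

```text
now x,h,v(pivot) mm [  4.6  56.7 127. ] tip bed x,y,z [ 4.57 98.   67.35] F x,h,v [-1.4  3.6  2.7] open 0.0477 t 27.65
```

{"name": "drive_tool", "arguments": {
  "commands": "1 -0.2 0 0.09 0;1 -0.4 0 0.19 0;1 -0.6 0 0.29 0;1 -0.8 0 0.39 0;1 -1.2 0 0.39 0;1 -1.4 0 0.39 0;1 -1.4 0 0.39 0"
}}

```text
t: 28.23
tool_pos: [0.514, -0.0603, 0.1984]
tool_rot: [1.384, 1.082, -1.379]
contact_force: [-0.4, 0.1, -0.0]
opening: 0.0474
```

```bash
python3 - <<'E'
from rk import *
now()
T=np.array(ctrl.camera_info('wrist')['T']); snap('wrist','w25')
bars('w25',T,(150,500,0,300))
p=np.array([.4632,-.2990,.12]); rel(p,-23)
E
```

```text
now x,h,v(pivot) mm [  5.7  40.8 184.9] tip bed x,y,z [  5.71 110.09 126.15] F x,h,v [-0.4  0.  -0. ] open 0.0474 t 28.23
z0 -1.47 [(np.float64(36.5), np.float64(45.2), 509), (np.float64(81.1), np.float64(88.9), 908), (np.float64(124.8), np.float64(132.8), 1554)]
units [1.925 0.188 6.102] turn 1.867 yaw now -13.67 pos [ 0.5133 -0.06    0.1968] F [ 0.3 -0.1 -1. ] open 0.048 t 28.28
```

View pics/w25.png

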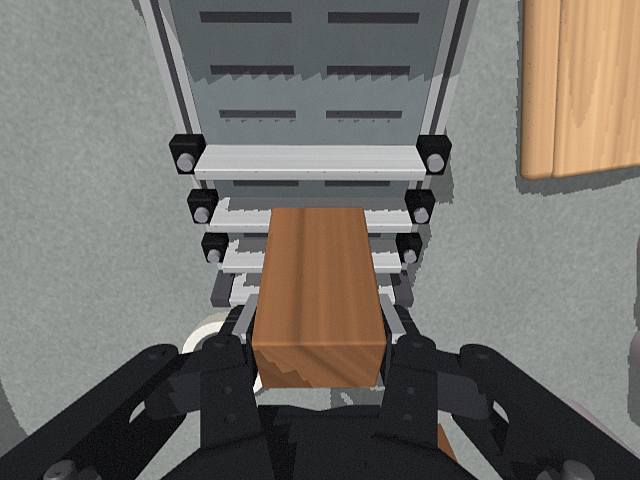

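{"name": "drive_tool", "arguments": {
  "commands": "1 0 -0.1 1 0;1 0 -0.1 2 0;1 0 -0.1 3.02 0;1 0.9 -0.1 3.02 0;1 1.7 -0.1 3.02 0;1 2.1 -0.1 3.02 0;1 2.1 -0.1 3.02 0;1 2.1 -0.1 3.02 0",
  "newtons": 20
}}

```text
t: 28.95
tool_pos: [0.4789, -0.1752, 0.1095]
tool_rot: [1.382, 1.09, -1.385]
contact_force: [0.4, -0.5, -1.0]
opening: 0.0476
```

```bash
python3 - <<'E'
from rk import *
now()
T=np.array(ctrl.camera_info('wrist')['T']); snap('wrist','w26')
facefit('w26',(285,355,225,330),T)
E
```

```text
now x,h,v(pivot) mm [ -0.9 -79.1  96. ] tip bed x,y,z [ -0.91 -37.16 101.4 ] F x,h,v [ 0.5 -0.4 -1. ] open 0.0476 t 28.95
face y at z=10,70: [-10.8  -10.86] lean deg -0.06 n 7298 zrange 0.0671 0.1278 x -0.0181 0.0156
```

View pics/w26.png

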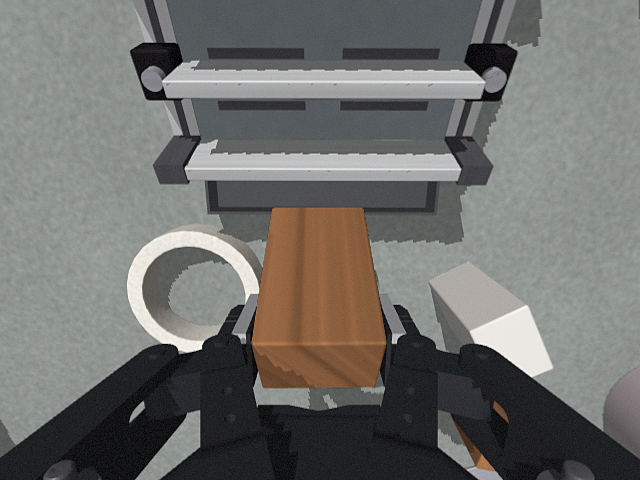

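{"name": "drive_tool", "arguments": {
  "commands": "1 0.2 0 -0.1 0;1 0.4 0 -0.2 0;1 0.62 0 -0.31 0;1 0.62 0 -0.31 0;1 0.62 0 -0.31 0"
}}

```text
t: 29.42
tool_pos: [0.4826, -0.1629, 0.0854]
tool_rot: [1.381, 1.089, -1.383]
contact_force: [0.2, 0.2, -0.9]
opening: 0.0479
```

```bash
python3 - <<'E'
from rk import *
now()
E
```

```text
now x,h,v(pivot) mm [ -0.3 -66.3  71.9] tip bed x,y,z [ -0.31 -36.6   74.13] F x,h,v [ 0.1  0.3 -0.9] open 0.0479 t 29.42
```

{"name": "drive_tool", "arguments": {
  "commands": "1 0 0 -0.1 0;1 -0.07 0 -0.2 0;1 -0.15 0 -0.3 0;1 -0.22 0 -0.4 0;1 -0.28 0 -0.5 0;1 -0.28 0 -0.5 0"
}}

```text
t: 29.92
tool_pos: [0.4879, -0.1438, 0.0982]
tool_rot: [1.382, 1.087, -1.382]
contact_force: [-2.4, -2.9, -1.7]
opening: 0.0475
```

```bash
python3 - <<'E'
from rk import *
now()
T=np.array(ctrl.camera_info('wrist')['T']); snap('wrist','w27')
facefit('w27',(285,355,265,320),T)
E
```

```text
now x,h,v(pivot) mm [  0.3 -46.4  84.7] tip bed x,y,z [  0.31 -13.14  76.5 ] F x,h,v [-1.6 -3.4 -1.7] open 0.0475 t 29.92
face y at z=10,70: [-15.19   3.71] lean deg 17.48 n 3831 zrange 0.0565 0.0981 x -0.0167 0.0166
```

View pics/w27.png

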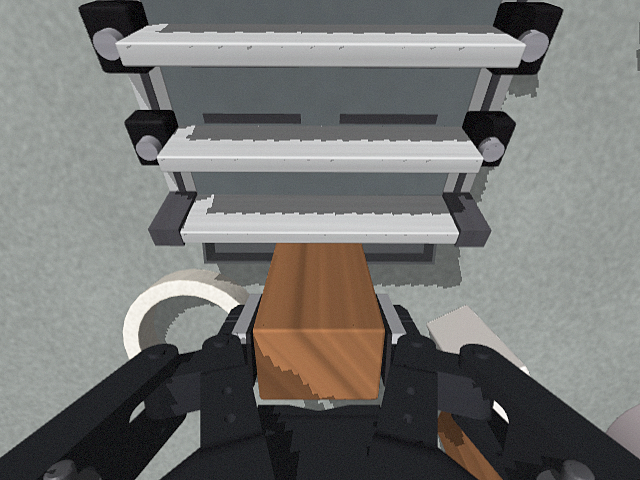

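The block is pivoting upright against the fixed lip: 17.5° turned, 9.5° left, 3.4 N.

{"name": "drive_tool", "arguments": {
  "commands": "1 -0.03 0 -0.1 0;1 -0.07 0 -0.2 0;1 -0.09 0 -0.25 0;1 -0.09 0 -0.25 0"
}}

```text
t: 30.3
tool_pos: [0.4903, -0.1343, 0.1013]
tool_rot: [1.382, 1.087, -1.382]
contact_force: [-1.5, -2.1, -1.6]
opening: 0.0477
```

```bash
python3 - <<'E'
from rk import *
now()
T=np.array(ctrl.camera_info('wrist')['T']); snap('wrist','w28')
facefit('w28',(285,355,265,305),T)
E
```

```text
now x,h,v(pivot) mm [  0.4 -36.7  87.8] tip bed x,y,z [ 0.36 -3.   74.87] F x,h,v [-0.9 -2.4 -1.6] open 0.0477 t 30.3
face y at z=10,70: [-19.38   9.95] lean deg 26.05 n 2781 zrange 0.043 0.0855 x -0.0183 0.0186
```

```bash
python3 - <<'E'
from rk import *
c={'white':[[412,220],[431,216],[434,229],[416,234]],'thin':[[458,217],[464,218],[457,236],[451,234]],'orange':[[487,258],[496,268],[483,281],[474,270]]}
for k,v in c.items():
    p=plane('top',np.array(v),.08); print(k,p[:,:2].round(3).tolist(), 'xh mm',[(round(1e3*(q-O)@ex),round(1e3*(q-O)@hd)) for q in p])
p=plane('top',np.array([[399,302]]),.025)[0]; print('tape',p.round(3),1e3*(p-O)@ex,1e3*(p-O)@hd)
p=np.array([.4632,-.299,.0]); print('orig',1e3*(p-O)@ex,1e3*(p-O)@hd)
now()
E
```

```text
white [[0.594, -0.215], [0.603, -0.264], [0.57, -0.27], [0.558, -0.224]] xh mm [(120, -90), (141, -136), (110, -150), (88, -107)]
thin [[0.599, -0.333], [0.596, -0.349], [0.551, -0.328], [0.556, -0.313]] xh mm [(153, -204), (154, -219), (105, -211), (107, -195)]
orange [[0.493, -0.403], [0.467, -0.425], [0.435, -0.39], [0.463, -0.368]] xh mm [(67, -297), (47, -325), (8, -299), (30, -270)]
tape [ 0.384 -0.184  0.025] -90.90292781174662 -110.07564893354086
orig 13.32683796195555 -203.08324743793068
now x,h,v(pivot) mm [  0.4 -36.7  87.8] tip bed x,y,z [ 0.37 -3.03 74.87] F x,h,v [-0.1 -2.5 -0.7] open 0.0481 t 30.35
```

{"name": "drive_tool", "arguments": {
  "commands": "1 -0.1 0 1 0;1 -0.1 0 2 0;1 -0.1 0 3 0;1 -0.1 0 3.7 0;1 0.5 0 3.7 0;1 1.1 0 3.7 0;1 1.3 0 3.7 0;1 1.3 0 3.7 0"
}}

```text
t: 31.02
tool_pos: [0.4542, -0.2768, 0.0468]
tool_rot: [1.385, 1.092, -1.383]
contact_force: [0.1, -0.4, -1.1]
opening: 0.0478
```

```bash
python3 - <<'E'
from rk import *
now()
rel(hv(-185,0))
T=np.array(ctrl.camera_info('wrist')['T']); snap('wrist','w29')
E
```

```text
now x,h,v(pivot) mm [  -0.7 -183.6   33.3] tip bed x,y,z [  -0.7  -158.7    92.98] F x,h,v [ 0.1 -0.4 -1.1] open 0.0478 t 31.02
units [0.832 0.02  0.037] turn 0 yaw now -13.67 pos [ 0.4542 -0.2768  0.0468] F [ 0.1 -0.4 -1.1] open 0.0478 t 31.02
```

View pics/w29.png

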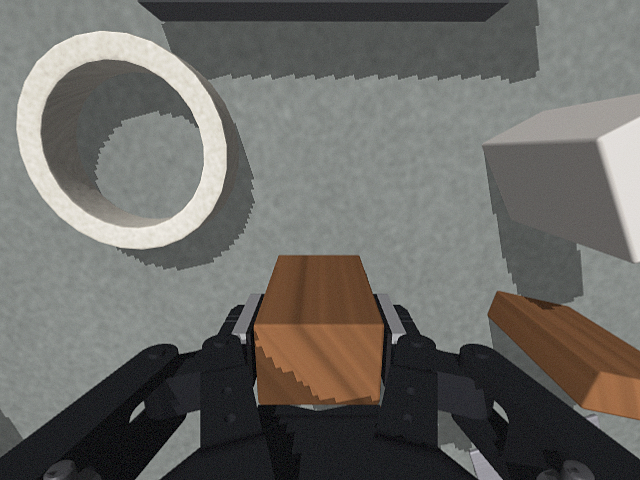

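Clear spot: tape, white and thin block are all well away. Lowering gently to contact.

{"name": "drive_tool", "arguments": {
  "commands": "1 0.05 0 0 0;1 0.1 0 0 0;1 0.15 0 0 0;1 0.15 0 0 0"
}}

```text
t: 31.4
tool_pos: [0.4564, -0.2786, 0.045]
tool_rot: [1.383, 1.085, -1.381]
contact_force: [-0.5, 1.5, 4.2]
opening: 0.0475
```

```bash
python3 - <<'E'
from rk import *
now(0)
T=np.array(ctrl.camera_info('wrist')['T']); snap('wrist','w30')
facefit('w30',(290,350,262,315),T)
E
```

```text
now x,h,v(pivot) mm [   1.8 -184.9    9. ] tip bed x,y,z [   1.83 -160.68   92.01] F x,h,v [-0.8  1.4  4.2] open 0.0475 t 31.4
face y at z=10,70: [-185.14 -155.98] lean deg 25.92 n 3169 zrange 0.0554 0.1106 x -0.0146 0.0177
```

{"name": "drive_tool", "arguments": {
  "commands": "1 0.05 0 0 0;1 0.05 0 0 0;0.3 0.05 0 0 0;-0.3 0.03 0 0 0;-1 0 0 0 0;-1 0 0 0 0;-1 0 0 0 0"
}}

```text
t: 32.03
tool_pos: [0.4552, -0.2783, 0.043]
tool_rot: [1.382, 1.087, -1.382]
contact_force: [0.0, -0.0, 0.4]
opening: 0.0854
```

{"name": "drive_tool", "arguments": {
  "commands": "-1 -0.5 0 0 0;-1 -1.5 0 0 0;-1 -2.5 0 0 0;-1 -3.5 0 0 0;-1 -4 0 0 0;-1 -4 0 0 0;-1 -4 0 0 0"
}}

```text
t: 32.62
tool_pos: [0.4558, -0.2789, 0.2046]
tool_rot: [1.382, 1.084, -1.381]
contact_force: [-0.2, 0.2, -1.3]
opening: 0.0851
```

```bash
python3 - <<'E'
from rk import *
now(0)
T=np.array(ctrl.camera_info('wrist')['T']); im,_=snap('wrist','w31')
facefit('w31',(298,340,215,238),T)
bars('w31',T,(100,560,0,200))
snap('side','s31'); snap('top','t31')
s=cv2.imread('pics/s31.png'); cv2.imwrite('pics/s31c.png',cv2.resize(s[170:430,210:410],(461,600),interpolation=cv2.INTER_CUBIC))
E
```

```text
now x,h,v(pivot) mm [   1.4 -185.3  168.6] tip bed x,y,z [  1.38 -88.56 234.31] F x,h,v [-0.2  0.2 -1.3] open 0.0851 t 32.62
face y at z=10,70: [-168.59 -150.62] lean deg 16.67 n 912 zrange 0.0786 0.1207 x -0.0181 0.0202
z0 nan []
  return _methods._mean(a, axis=axis, dtype=dtype,
  ret = ret.dtype.type(ret / rcount)
```

View pics/w31.png

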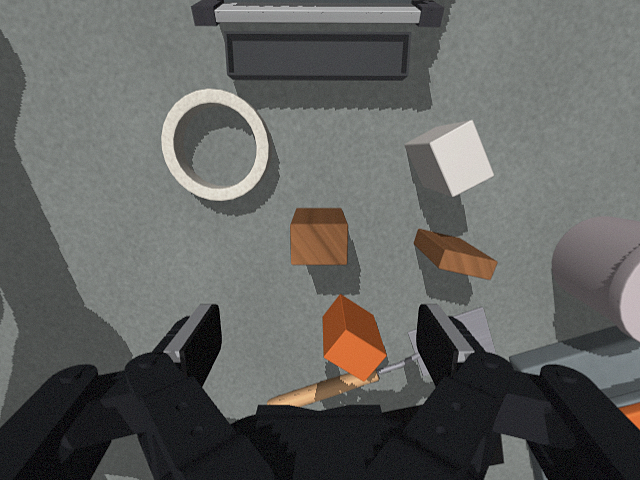

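View pics/s31c.png

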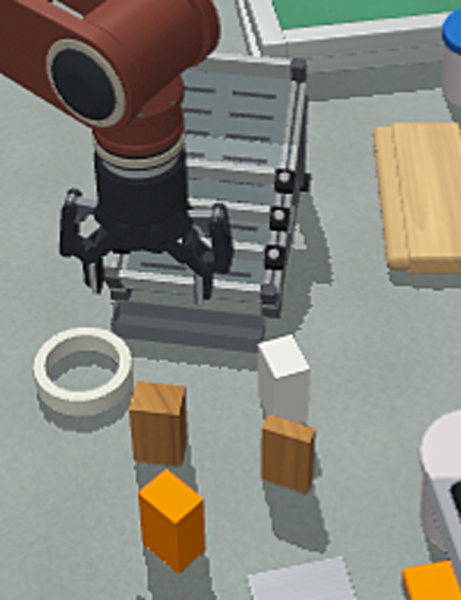

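The block stands upright on the bench (wrist (319,237)) and its neighbours are undisturbed. One last look straight at the rack.

{"name": "drive_tool", "arguments": {
  "commands": "-1 -1 0 -0.5 0;-1 -1.5 0 -1.5 0;-1 -1.5 0 -2.5 0;-1 -1.5 0 -3.5 0;-1 -1.5 0 -4.5 0;-1 -1.5 0 -4.5 0;-1 -1.5 0 -4.5 0;-1 -1.5 0 -4.5 0"
}}

```text
t: 33.43
tool_pos: [0.497, -0.1033, 0.2613]
tool_rot: [1.381, 1.09, -1.384]
contact_force: [0.1, 0.2, 0.2]
opening: 0.0854
```

```bash
python3 - <<'E'
from rk import *
now(0)
T=np.array(ctrl.camera_info('wrist')['T']); im,d=snap('wrist','w32')
bars('w32',T,(150,500,0,330))
im,d=snap('top','t32'); t0=cv2.imread('pics/top0.png')
E
```

```text
now x,h,v(pivot) mm [ -0.5  -5.  225.3] tip bed x,y,z [ -0.5   97.8  202.97] F x,h,v [0.  0.2 0.2] open 0.0854 t 33.43
z0 -1.43 [(np.float64(-155.5), np.float64(-135.3), 293), (np.float64(-113.0), np.float64(-90.1), 68), (np.float64(-7.3), np.float64(1.0), 502), (np.float64(36.8), np.float64(44.8), 645), (np.float64(80.8), np.float64(88.7), 836), (np.float64(125.0), np.float64(132.7), 1099)]
```

View pics/w32.png

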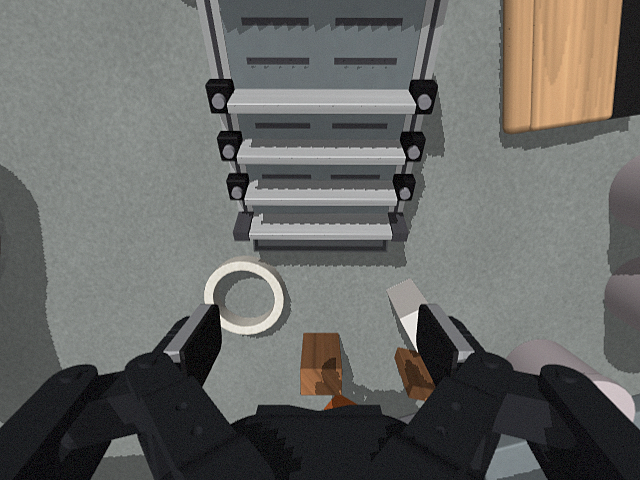

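```bash
python3 -c "
from h import *
print(ctrl.finish_job())"
```

```text
the job is handed in; nothing more can be done
None
```

All three slots are set and the job was handed in at about 33.5 s of the 72 s limit. No verdict was reported.

- **Method:** I stood the thick block flat in each slot and slid that slot's divider down until it stopped against the block, at 7–10 N push. I lifted the block out square to the bed each time. At the end I turned it upright against the fixed lip and stood it back on the bench.
- **Slot widths:** In the last wrist view, div1's centre is 43.95 mm above the lip's (40 mm in the bed frame). The divider spacings are 43.95 mm and 44.1 mm. All are within about 0.1 mm of the 44 mm target, against a tolerance of 1.5 mm. The arm positions at which the second and third dividers stopped agreed to about 0.15 mm.
- **Block:** In the wrist and side pictures it stands upright on the bench, released. A numeric tilt fit after release used too few pixels and gave an implausible angle, so I relied on the pictures. The same fit just before release showed about 1° from vertical.
- **Other things on the bench:** The tape, thin block, squeegee and look-alikes look undisturbed in the pictures. I took a final top view but did not compare it numerically with the first one.

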